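# Find and zero the high spot of a welded wheel

## Robot

A 6-joint arm with a two-finger parallel gripper is mounted at the origin on the work surface. World frame = base frame: x ahead of the robot, y to its left, z up, the work surface at z = 0. Lengths are in m, angles in degrees, forces in N, time in s.
With the tool pointing down it reaches from about 0.3 to 0.75 m from the base axis. Payload 8.5 kg.
Tool frame: the origin (TCP) lies midway between the tips of the shut fingers; the grasp point (between the pads) lies 19 mm behind it; z points along the fingers, y is the direction in which the jaws open and shut (so a half turn about z gives the same grasp; the last joint's range is limited). The gripper opens to 85 mm and grips with 20 to 120 N. Pads are 22 mm wide; open, the fingers measure 114 mm over their backs; the gripper's body (76 mm by 85 mm) begins 54 mm behind the grasp point. The pads swing forward as they close: fully open they stand 13 mm farther back than shut.
Start: joints at [-82.523, 21.807, 74.336, -0, 83.858, -12.336], TCP at [0.186, -0.517, 0.231] pointing down, gripper open.
Joint ranges: [-178.18, 178.18], [-50.72, 133.34], [12.68, 142.11], [-81.47, 261.47], [9.98, 163.14], [-165.26, 165.26]. Speed limits (degrees/s): [136.94, 136.94, 180, 180, 180, 180].

## Interface

Orientations are given as a 3x3 rotation matrix whose columns are the frame's x, y, z axes.
In Python, from rig import env, eyes, close_job gives the robot as it stands.
- The arm moves only by the tool jog_arm, never from a script. Its argument "deltas" is one flat list of numbers, 7 for each row, row after row: the shift along the tool's x, y, z in units of 0.75 m (1.0 is 0.75 m), then the turn, a rotation vector about the tool's x, y, z in units of 180 degrees (1.0 is 180 degrees), then the gripper command: -1 is fully open, 1 is shut, values between are in proportion. In form: [dx, dy, dz, ax, ay, az, fingers, dx, dy, dz, ax, ay, az, fingers, ...]. A call has 1 to 12 rows; each row is the pose to reach, as a shift and turn from the pose commanded when the call began, along the tool's axes at that moment, turning the shorter way round; what a row does not reach only later rows make up. A row lasts 1/12 s, in which the tool goes at most 41.7 mm and 7.16 degrees, less where a joint would pass 70% of its speed; a pose out of reach is approached as far as the arm can. A call with a number of a shift or a turn outside -1 to 1 is refused whole. A call with a gripper value outside its range is refused whole. The fingers move at their own pace and stop on an object; "grip_force" is the grip in N (left out, the last holds). Time passes only in rows, so rows that repeat a pose let the fingers close. It gives the time, the measured TCP pose, the force and the opening at its end, in the units of the state.
- env.observe(): the state, without advancing time (a new reading comes with each control period).
- eyes.get_image(name): name is "scene" or "top" or "wrist"; returns the picture (480x640x3 uint8, red, green, blue); there is no depth.
- eyes.camera_params(name): a dict with "intrinsics" (3x3 intrinsics, pixels), "R" (3x3) and "t" (3): a world point X has camera coordinates R X + t; the wrist camera has in their place "mount" (4x4, takes a point from camera to tool coordinates, whose origin is the TCP and whose axes are the flange's). Camera axes: x right, y down, z forward; pixel columns grow to the right and rows downward; lengths in m; the calibration is good to about 2 mm. A picture is of the moment at which its call begins: read the wrist's pose just before it. camera_params takes no time and is no camera call.
- close_job(): hands the job in, once; it reports no verdict.
The state is a dict: "time_s": time; "q": joint angles; "qvel": joint speeds; "joint_efforts": joint torques, N m; "position": TCP position; "tool_rot": TCP orientation; "ft_force": force on the tool from outside, world axes, zero at the start; "wrist_torque": the same for the moment, N m; "grip_width": finger opening in m.
Only numpy, scipy, OpenCV 4.12 (cv2) and the standard library are available. Lean on these libraries where they do the work, as an engineer would, in place of code of your own. Each camera call takes 0.05 s, during which the arm holds its last target.

## Task

Get the welded wheel on the runout stand ready for correction: first lift every red protective cap off the wheel and stand it upright, open side down, on the floor of the yellow tray. Then turn the wheel slowly by its black hub knob (never faster than half a turn a second) to find its high spot, where the dial gauge's red needle swings farthest clockwise in a whole turn, and stop it there; leaving the wheel at the high spot, turn the gauge's bezel until its green zero mark lies under the needle. Do not disturb the hammer, the green can and the orange magnet.

Things in the scene. Friction and masses are not known exactly. Their poses are not given: they have to be found in the camera images.
- stand: blue fixed bench stand, base 150 by 360 by 12 mm. Origin on the wheel's vertical axis at table height; y points from wheel to gauge, z up. Wheel: steel rim 240 mm across, top at 50 mm, off-centre by 4 mm in an unknown direction; on it a concentric aluminium face 184 mm across, top at 53 mm, with four brass bosses 24 mm across, 10 mm high, 65 mm from the axis, at 45, 135, 225, 315 degrees from x at the start
- wheel (a joint): angle of the wheel about its vertical axis, rad, 0 at the start, growing clockwise seen from above; any number of turns up to two either way. It needs about 0.15 N m and stays where it is left. The needle follows it as offset plus cosine of the wheel angle, once per turn
- hub_grip (a point): on the wheel's axis, at the height to grip, 80 mm above the table: the round black hub knob, 40 mm in diameter, from 53 to 98 mm above the table, turns with the wheel; may be gripped at any yaw
- roller (a point): centre of the 16 mm brass roller at the end of the gauge's plunger, which rides on the wheel's rim, 41 mm above the table; the plunger is pushed out, away from the wheel, by the rim's high side, by 8 mm in all
- needle (a joint): angle of the gauge's red needle, rad, growing clockwise seen from above as the rim pushes the plunger; at 0 the needle points to the wheel (stand's -y). It swings about 2.6 rad in a turn of the wheel; the largest reading differs from start to start
- needle_tip (a point): point on the long end of the red needle (a 6 mm tail points the other way), 22 mm from the gauge's axis, 90 mm above the table
- bezel (a joint): angle of the bezel with the dial face, rad, growing clockwise seen from above; at 0 the green zero mark points to the wheel (stand's -y). Zero mark and needle coincide when bezel equals needle. Range -3 to 3; turns with about 0.05 N m and stays where it is left
- zero_mark (a point): the green zero mark on the dial face, 22 mm from the gauge's axis, 90 mm above the table; there are 40 divisions to the turn
- bezel_grip (a point): on the gauge's vertical axis, 81 mm above the table: the round knurled bezel of the dial gauge, 61 mm in diameter, from 70 to 90 mm above the table (the housing below is 48 mm across); grip it across its diameter at any yaw. The axis lies about 225 mm from the wheel's axis
- tray: yellow tray, fixed, 130 by 130 mm, walls and cross-shaped divider 4 mm thick and 12 mm high in all; origin under its centre, x and y along its sides. Four square compartments 59 mm wide, centred at 31.5 mm either way from the centre; floor 4 mm above the table
- cap0_mid (a point): red plastic cap with a steel skirt, like a small upside-down cup: 40 mm outside diameter, 34 mm tall, 40 g, bottom-heavy, closed on top, hollow below (12 mm deep, walls 3 mm). This point is half-way up its axis, 17 mm above its lower edge; z points out of the closed top. May be absent. At the start it stands loosely over a brass boss of the wheel, its lower edge on the wheel's face 53 mm above the table
- cap1_mid (a point): red plastic cap with a steel skirt, like a small upside-down cup: 40 mm outside diameter, 34 mm tall, 40 g, bottom-heavy, closed on top, hollow below (12 mm deep, walls 3 mm). This point is half-way up its axis, 17 mm above its lower edge; z points out of the closed top. May be absent. At the start it stands loosely over a brass boss of the wheel, its lower edge on the wheel's face 53 mm above the table
- cap2_mid (a point): red plastic cap with a steel skirt, like a small upside-down cup: 40 mm outside diameter, 34 mm tall, 40 g, bottom-heavy, closed on top, hollow below (12 mm deep, walls 3 mm). This point is half-way up its axis, 17 mm above its lower edge; z points out of the closed top. May be absent. At the start it stands loosely over a brass boss of the wheel, its lower edge on the wheel's face 53 mm above the table
- cap3_mid (a point): red plastic cap with a steel skirt, like a small upside-down cup: 40 mm outside diameter, 34 mm tall, 40 g, bottom-heavy, closed on top, hollow below (12 mm deep, walls 3 mm). This point is half-way up its axis, 17 mm above its lower edge; z points out of the closed top. May be absent. At the start it stands loosely over a brass boss of the wheel, its lower edge on the wheel's face 53 mm above the table
- hammer: bystander: hammer lying on the table, origin under its middle, x along its handle; leave alone
- can: bystander: green can, 60 mm across, 75 mm tall, origin under its centre; leave alone
- square: bystander: flat orange welding magnet, 70 by 70 by 14 mm, origin under its centre; leave alone
There are look-alikes about, which are no part of the job. What is shaped like the part that bears cap0_mid but brown is not meant.

How it is judged (in metres and radians):
On the way, in this order (a step that is already met when the one before it is completed fails the run):
1. every cap present stands upright in the yellow tray (x of cap0_mid in the frame of tray between -0.062 and 0.062 m and y of cap0_mid in the frame of tray between -0.062 and 0.062 m and z of each of cap0_mid, cap1_mid, cap2_mid, cap3_mid in the frame of tray below 0.026 m and angle between each of cap0_mid, cap1_mid, cap2_mid, cap3_mid's own z axis and vertical below 0.2 rad and x of cap1_mid in the frame of tray between -0.062 and 0.062 m and y of cap1_mid in the frame of tray between -0.062 and 0.062 m and x of cap2_mid in the frame of tray between -0.062 and 0.062 m and y of cap2_mid in the frame of tray between -0.062 and 0.062 m and x of cap3_mid in the frame of tray between -0.062 and 0.062 m and y of cap3_mid in the frame of tray between -0.062 and 0.062 m), for 0.3 s.
2. the wheel is stopped at its high spot (y of roller in the frame of stand above 0.13176 m and velocity of joint wheel between -0.05 and 0.05 rad/s), for 0.5 s.
At the end, for the whole second after the job is handed in: Every cap present stands upright (within 0.2 rad) on the tray floor; the wheel is still with its high spot at the roller (plunger within 0.24 mm of its farthest travel, about 20 degrees of wheel, 0.08 rad of needle); the zero mark is within 3.5 mm (about one division) of the needle (all of step 1 and all of step 2 and distance between zero_mark and needle_tip below 0.0035 m); the robot touches nothing.
It fails at once if the wheel is spun faster than half a turn a second (velocity of joint wheel above 3.2 rad/s or velocity of joint wheel below -3.2 rad/s).
It fails at once if a bystander (hammer, can, magnet) is moved by more than 3 cm (distance of any of hammer, can, square from where it was at the start of the episode above 0.03 m).
Of cap0, cap1, cap2, cap3 only 2 to 4 are there at a start; the rules pass over those that are not, and their reading is None.
At some moment in a run one of cap0, cap1, cap2, cap3 may be knocked a few centimetres aside while the robot is not near it.
Once in a run the grip may slacken for a moment while it holds something.
It also fails if it takes over 210 s, if anything falls off the work surface, if the arm or the gripper's body presses on something with over 40 N, if the wrist force passes 120 N, or if a joint passes its speed limit or range.

## Working session

There is one attempt and no reset: what is moved stays moved. The work goes in short steps, Python scripts to look and compute and a tool call to move; the robot and the scene stay as the last step left them, time stands still between calls to the robot, and variables do not carry over. Pictures are saved under pics/ and viewed, and the job is handed in when it is done.

Besides the shell and the picture viewer there is one more tool, called after "Emit:" as name(argument=value, ...) on one line, values as JSON. jog_arm: Moves the arm, as the interface text tells. Its arguments: {"type":"object","properties":{"deltas":{"type":"array"},"grip_force":{"type":"number"}},"required":["deltas"]}

```bash
ls; mkdir -p pics
python3 - <<'E'
from rig import env, eyes
import cv2,numpy as np
np.set_printoptions(precision=4,suppress=True)
s=env.observe(); print(s)
for n in ["scene","top","wrist"]:
    im=eyes.get_image(n); cv2.imwrite(f"pics/a_{n}.png",im[:,:,::-1]); print(n,eyes.camera_params(n))
E
```

```text
pics
{'time_s': 0.0, 'q': array([-82.5226,  21.8418,  74.3851,  -0.0025,  83.8583, -12.3359]), 'qvel': array([ 0.0828, -0.0041, -0.0762, -0.0726,  0.053 , -0.064 ]), 'joint_efforts': array([  0.0014, -44.847 , -23.1274,  -0.0001,   0.0048,   0.    ]), 'position': array([ 0.1864, -0.5171,  0.2307]), 'tool_rot': array([[ 0.9408,  0.339 , -0.0002],
       [ 0.339 , -0.9408,  0.0015],
       [ 0.0003, -0.0015, -1.    ]]), 'ft_force': array([0.3558, 0.5629, 0.3979]), 'wrist_torque': array([ 0.0367, -0.0063,  0.003 ]), 'grip_width': 0.08526646699522926}
scene {'intrinsics': array([[474.3037,   0.    , 316.2506],
       [  0.    , 474.3037, 235.0179],
       [  0.    ,   0.    ,   1.    ]]), 'R': array([[ 0.7903,  0.6125,  0.0158],
       [ 0.3369, -0.4128, -0.8463],
       [-0.5118,  0.6741, -0.5325]]), 't': array([-0.5264, -0.0998,  1.3978])}
top {'intrinsics': array([[569.132 ,   0.    , 313.9197],
       [  0.    , 569.132 , 239.0289],
       [  0.    ,   0.    ,   1.    ]]), 'R': array([[-0.0178, -0.9998,  0.0045],
       [-0.9967,  0.0174, -0.079 ],
       [ 0.0789, -0.0059, -0.9969]]), 't': array([0.0582, 0.6094, 1.5475])}
wrist {'intrinsics': array([[335.1603,   0.    , 317.0039],
       [  0.    , 335.1603, 240.5055],
       [  0.    ,   0.    ,   1.    ]]), 'mount': array([[-0.0001, -0.9517, -0.3069,  0.0784],
       [ 1.    , -0.0001, -0.0001,  0.0005],
       [ 0.0001, -0.3069,  0.9517, -0.143 ],
       [ 0.    ,  0.    ,  0.    ,  1.    ]])}
```

View pics/a_scene.png

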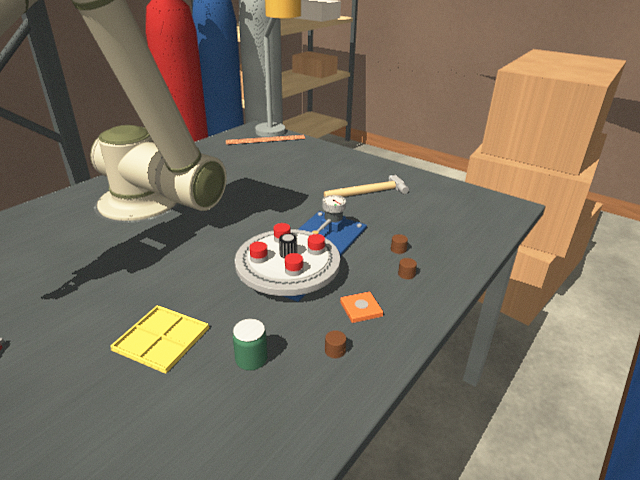

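View pics/a_top.png

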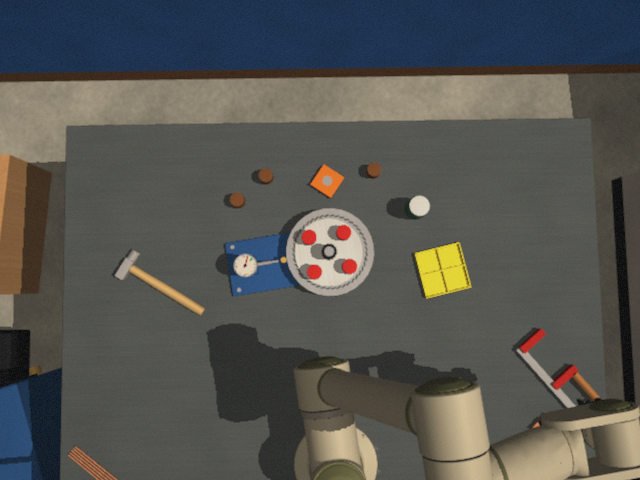

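View pics/a_wrist.png

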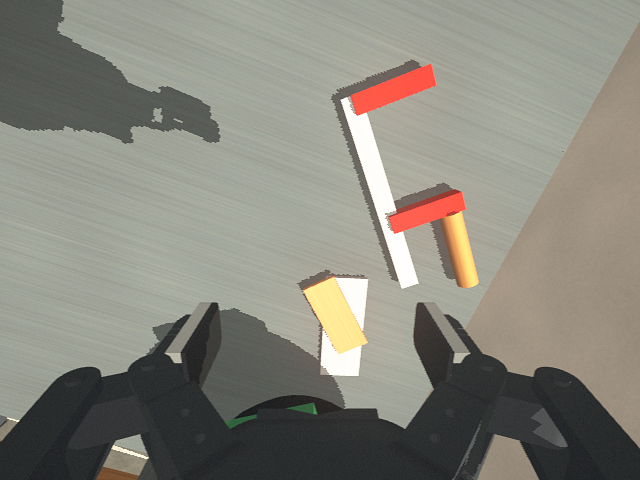

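```bash
cat > h.py <<'E'
from rig import env, eyes
import cv2,numpy as np
from scipy.spatial.transform import Rotation as Ro
np.set_printoptions(precision=4,suppress=True)
def grab(n,f=None):
    s=env.observe(); im=eyes.get_image(n)
    if f: cv2.imwrite("pics/"+f+".png",im[:,:,::-1])
    return im,s
def ray(n,uv,z,s=None):
    P=eyes.camera_params(n); K=P["intrinsics"]
    d=np.linalg.inv(K)@np.array([uv[0],uv[1],1.])
    if n=="wrist":
        M=P["mount"]; R=s["tool_rot"]; d=R@(M[:3,:3]@d); c=R@M[:3,3]+s["position"]
    else:
        R=P["R"]; c=-R.T@P["t"]; d=R.T@d
    return c+d*(z-c[2])/d[2]
def proj(n,X,s=None):
    P=eyes.camera_params(n); K=P["intrinsics"]; X=np.array(X,float)
    if n=="wrist":
        M=P["mount"]; R=s["tool_rot"]; x=M[:3,:3].T@(R.T@(X-s["position"])-M[:3,3])
    else: x=P["R"]@X+P["t"]
    x=K@x; return x[:2]/x[2]
def blobs(m,amin=30):
    n,l,st,c=cv2.connectedComponentsWithStats(m.astype(np.uint8))
    return [(c[i],st[i,4],l==i) for i in range(1,n) if st[i,4]>=amin]
def red(im):
    h=cv2.cvtColor(im,cv2.COLOR_RGB2HSV).astype(int)
    return ((h[...,0]<6)|(h[...,0]>173))&(h[...,1]>190)&(h[...,2]>120)
def yellow(im):
    h=cv2.cvtColor(im,cv2.COLOR_RGB2HSV).astype(int)
    return (h[...,0]>24)&(h[...,0]<34)&(h[...,1]>150)&(h[...,2]>90)
# target: world xyz of TCP, jaw angle deg (direction of tool y in world, mod 180)
def delta(p,jaw=None,q6=None):
    s=env.observe(); R0=s["tool_rot"]
    cur=np.degrees(np.arctan2(R0[1,1],R0[0,1]))
    # clean: force tool down
    if jaw is None: jaw=cur
    d=(jaw-cur+90)%180-90
    best=[]
    for dd in (d,d+180,d-180):
        best.append((dd,s["q"][5]-dd))
    a=np.radians(cur+best[0][0]); y=np.array([np.cos(a),np.sin(a),0]); z=np.array([0,0,-1.]); x=np.cross(y,z)
    R1=np.c_[x,y,z]
    rv=Ro.from_matrix(R0.T@R1).as_rotvec()/np.pi
    t=R0.T@(np.array(p)-s["position"])/0.75
    print("p",s["position"],"jaw",round(cur,2),"q",s["q"],"w",round(s["grip_width"],4),"t",s["time_s"])
    print("DELTA",np.round(np.r_[t,rv],4).tolist(),"dist",np.linalg.norm(t)*.75,"turn",d)
E
python3 - <<'E'
from h import *
im=cv2.imread("pics/a_top.png")[:,:,::-1].copy()
for c,a,_ in blobs(red(im),20): print("red",c,a,ray("top",c,.085))
m=cv2.morphologyEx(yellow(im).astype(np.uint8),cv2.MORPH_CLOSE,np.ones((7,7)))
for c,a,l in blobs(m,500):
    r=cv2.minAreaRect(np.argwhere(l)[:,::-1].astype(np.float32)); print("yel",c,a,r)
    b=cv2.boxPoints(r); print(np.array([ray("top",p,.012) for p in b]), ray("top",r[0],.012))
cv2.imwrite("pics/a_crop.png",cv2.resize(im[190:310,210:490],None,fx=2.8,fy=2.8,interpolation=cv2.INTER_CUBIC)[:,:,::-1])
for X in[(.4,0,.05),(0.7,0,.05)]: print(proj("top",X))
print(ray("top",(329,251),.098),ray("top",(245,265),.09))
E
```

```text
red [343.0342 232.1164] 146 [ 0.6226 -0.0298  0.085 ]
red [308.6111 236.8264] 144 [0.6116 0.0618 0.085 ]
red [348.958 266.   ] 143 [ 0.5324 -0.0435  0.085 ]
red [313.9078 271.5319] 141 [0.5194 0.0494 0.085 ]
red [532.4    340.3385] 195 [ 0.3292 -0.52    0.085 ]
red [564.6667 376.951 ] 204 [ 0.2332 -0.5998  0.085 ]
yel [442.5039 269.7503] 2203 ((442.55889892578125, 269.73529052734375), (47.2944450378418, 46.80937194824219), 75.96376037597656)
[[ 0.569  -0.2304  0.012 ]
 [ 0.5984 -0.3579  0.012 ]
 [ 0.4706 -0.3848  0.012 ]
 [ 0.4416 -0.258   0.012 ]] [ 0.5196 -0.3078  0.012 ]
[333.0275 315.978 ]
[330.78   205.2176]
[0.5722 0.0089 0.098 ] [0.5397 0.2306 0.09  ]
```

View pics/a_crop.png

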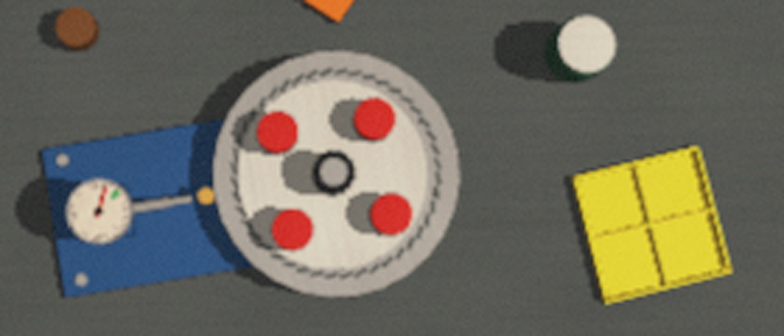

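Run:
```python
from h import *
delta((.5324,-.0435,.17),-37.5)
```

```text
p [ 0.1864 -0.5172  0.2309] jaw -70.19 q [-82.5242  21.8332  74.3715  -0.0005  83.8569 -12.3359] w 0.0852 t 0.15
DELTA [0.6481, -0.4378, 0.0818, -0.0003, -0.0002, -0.1816] dist 0.5897958820485081 turn 32.688228305553864
```

Emit:
jog_arm(deltas=[0.648, -0.438, 0.05, 0, 0, -0.1816, -0.4, 0.648, -0.438, 0.05, 0, 0, -0.1816, -0.4, 0.648, -0.438, 0.05, 0, 0, -0.1816, -0.4, 0.648, -0.438, 0.05, 0, 0, -0.1816, -0.4, 0.648, -0.438, 0.05, 0, 0, -0.1816, -0.4, 0.648, -0.438, 0.05, 0, 0, -0.1816, -0.4, 0.648, -0.438, 0.05, 0, 0, -0.1816, -0.4, 0.648, -0.438, 0.05, 0, 0, -0.1816, -0.4, 0.648, -0.438, 0.05, 0, 0, -0.1816, -0.4, 0.648, -0.438, 0.05, 0, 0, -0.1816, -0.4, 0.648, -0.438, 0.05, 0, 0, -0.1816, -0.4, 0.648, -0.438, 0.05, 0, 0, -0.1816, -0.4], grip_force=50)

```text
time_s: 1.15
position: [0.4814, -0.1124, 0.1993]
tool_rot: [[0.609, 0.793, -0.0], [0.793, -0.609, 0.0], [-0.0, -0.0, -1.0]]
ft_force: [0.2, -1.1, 1.0]
grip_width: 0.0604
```

Run:
```python
from h import *
delta((.5324,-.0435,.17),-37.5)
```

```text
p [ 0.4814 -0.1124  0.1993] jaw -37.5 q [-26.8878  17.8491  86.1102  -0.003   76.0466  10.6085] w 0.0604 t 1.15
DELTA [0.1142, -0.002, 0.039, -0.0, 0.0, 0.0] dist 0.09055577852848029 turn -0.004454234079148023
```

Emit:
jog_arm(deltas=[0.114, -0.002, 0.039, 0, 0, 0, -0.4, 0.114, -0.002, 0.039, 0, 0, 0, -0.4, 0.114, -0.002, 0.039, 0, 0, 0, -0.4, 0.114, -0.002, 0.039, 0, 0, 0, -0.4, 0.114, -0.002, 0.039, 0, 0, 0, -0.4])

```text
time_s: 1.57
position: [0.5312, -0.0458, 0.17]
tool_rot: [[0.608, 0.794, -0.001], [0.794, -0.608, -0.0], [-0.001, -0.001, -1.0]]
ft_force: [-0.9, -0.7, 0.5]
grip_width: 0.0597
```

Run:
```python
from h import *
im,s=grab("wrist","b_w")
for c,a,l in blobs(red(im),200): print(c,a,ray("wrist",c,.087,s))
delta((.5324,-.0435,.062),-37.5)
```

```text
[316.2266  29.7696] 3337 [0.6135 0.062  0.087 ]
[215.5877 147.3864] 2852 [0.5209 0.0488 0.087 ]
[415.4398 147.427 ] 2740 [ 0.624  -0.0302  0.087 ]
[316.3538 244.6487] 1990 [ 0.5323 -0.044   0.087 ]
p [ 0.5311 -0.0465  0.1705] jaw -37.53 q [-17.7281  23.1726  82.8633  -0.0223  73.9533  19.8086] w 0.0602 t 1.6167
DELTA [0.0043, -0.0012, 0.1446, 0.0001, 0.0001, -0.0002] dist 0.10852178927091681 turn 0.03050677612189645
```

View pics/b_w.png

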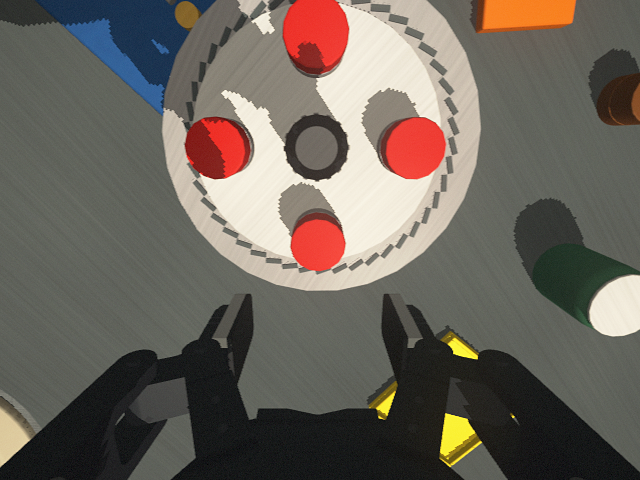

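Emit:
jog_arm(deltas=[0.002, 0, 0.144, 0, 0, 0, -0.4, 0.002, 0, 0.144, 0, 0, 0, -0.4, 0.002, 0, 0.144, 0, 0, 0, -0.4, 0.002, 0, 0.144, 0, 0, 0, -0.4, 0.002, 0, 0.144, 0, 0, 0, -0.4, 0.002, 0, 0.144, 0, 0, 0, 1, 0.002, 0, 0.144, 0, 0, 0, 1, 0.002, 0, 0.144, 0, 0, 0, 1, 0.002, 0, 0.144, 0, 0, 0, 1, 0.002, 0, 0.144, 0, 0, 0, 1, 0.002, 0, 0.144, 0, 0, 0, 1], grip_force=50)

```text
time_s: 2.53
position: [0.5335, -0.0453, 0.0648]
tool_rot: [[0.609, 0.793, 0.004], [0.793, -0.609, -0.002], [0.001, 0.005, -1.0]]
ft_force: [-1.4, -1.4, 6.0]
grip_width: 0.0384
```

Run:
```python
from h import *
im,s=grab("wrist","c_w")
delta((.4956,-.3454,.15),-32.6)
```

```text
p [ 0.5335 -0.0454  0.0647] jaw -37.5 q [-17.5183  30.7062  90.4544  -0.0502  58.5695  20.0091] w 0.039 t 2.5833
DELTA [-0.348, 0.204, -0.113, 0.0015, -0.0002, -0.0272] dist 0.31419540114365174 turn 4.901478552454336
```

View pics/c_w.png

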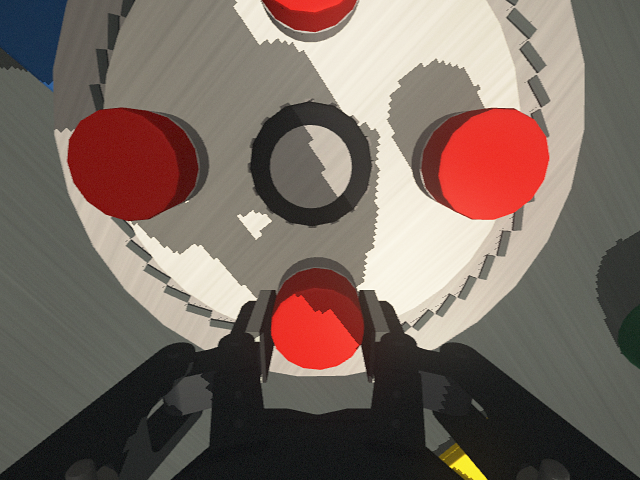

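Emit:
jog_arm(deltas=[0, 0, -0.055, 0, 0, 0, 1, 0, 0, -0.113, 0, 0, 0, 1, -0.348, 0.204, -0.113, 0, 0, -0.027, 1, -0.348, 0.204, -0.113, 0, 0, -0.027, 1, -0.348, 0.204, -0.113, 0, 0, -0.027, 1, -0.348, 0.204, -0.113, 0, 0, -0.027, 1, -0.348, 0.204, -0.113, 0, 0, -0.027, 1, -0.348, 0.204, -0.113, 0, 0, -0.027, 1, -0.348, 0.204, -0.113, 0, 0, -0.027, 1, -0.348, 0.204, -0.113, 0, 0, -0.027, 1, -0.348, 0.204, -0.113, 0, 0, -0.027, 1, -0.348, 0.204, -0.113, 0, 0, -0.027, 1])

```text
time_s: 3.58
position: [0.4948, -0.3448, 0.148]
tool_rot: [[0.54, 0.841, 0.001], [0.841, -0.54, -0.001], [-0.0, 0.001, -1.0]]
ft_force: [-0.9, 0.8, -0.7]
grip_width: 0.0382
```

Run:
```python
from h import *
im,s=grab("wrist","d_w")
delta((.4956,-.3454,.04),-32.6)
```

```text
p [ 0.4951 -0.3438  0.1479] jaw -32.62 q [-46.0314  30.9064  73.2227   0.0185  75.8153 -13.4159] w 0.0386 t 3.6333
DELTA [-0.0014, 0.0016, 0.1439, 0.0003, -0.0, -0.0001] dist 0.10793202609046038 turn 0.020070197140114487
```

View pics/d_w.png

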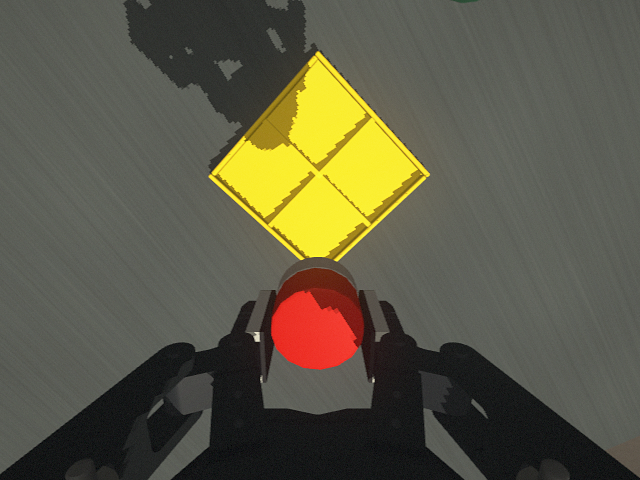

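Run:
```python
from h import *
s=env.observe()
print(ray("wrist",(319,172.5),.012,s))
for p in [(316,52),(428,176),(210,177)]: print(ray("wrist",p,.012,s))
delta((.4956,-.3454,.017),-32.6)
```

```text
[ 0.522  -0.3054  0.012 ]
[ 0.5674 -0.2301  0.012 ]
[ 0.596  -0.3562  0.012 ]
[ 0.4444 -0.2601  0.012 ]
p [ 0.4951 -0.3438  0.1479] jaw -32.62 q [-46.0314  30.9064  73.2227   0.0185  75.8153 -13.4159] w 0.0386 t 3.6333
DELTA [-0.0014, 0.0016, 0.1746, 0.0003, -0.0, -0.0001] dist 0.13092981397139078 turn 0.020070197140114487
```

Emit:
jog_arm(deltas=[0, 0, 0.055, 0, 0, 0, 1, 0, 0, 0.11, 0, 0, 0, 1, 0, 0, 0.15, 0, 0, 0, 1, 0, 0, 0.165, 0, 0, 0, 1, 0, 0, 0.174, 0, 0, 0, 1, 0, 0, 0.174, 0, 0, 0, 1, 0, 0, 0.174, 0, 0, 0, 1])

```text
time_s: 4.22
position: [0.496, -0.3447, 0.0182]
tool_rot: [[0.539, 0.843, 0.002], [0.843, -0.539, -0.002], [-0.001, 0.003, -1.0]]
ft_force: [-0.1, 0.7, -0.3]
grip_width: 0.0385
```

Run:
```python
from h import *
im,s=grab("wrist","e_w"); print(s["ft_force"],s["position"],s["grip_width"])
```

```text
[-0.1384  0.664  -0.2504] [ 0.496  -0.3447  0.0182] 0.038518902762628246
```

View pics/e_w.png

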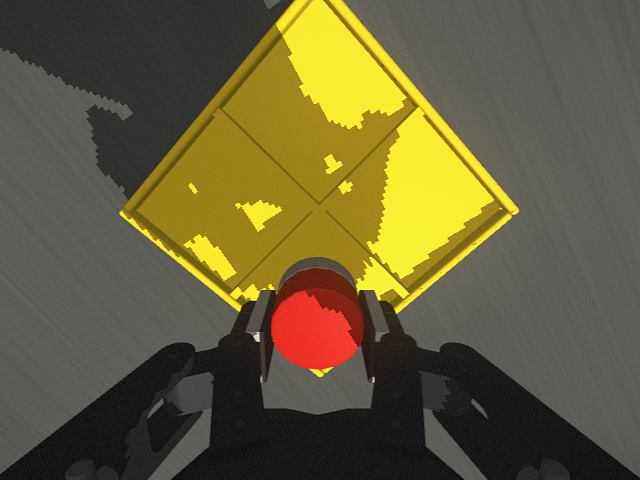

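Emit:
jog_arm(deltas=[0, 0, 0.003, 0, 0, 0, 1, 0, 0, 0.003, 0, 0, 0, 1, 0, 0, 0.003, 0, 0, 0, -0.22, 0, 0, 0.003, 0, 0, 0, -0.22, 0, 0, 0.003, 0, 0, 0, -0.22, 0, 0, 0.003, 0, 0, 0, -0.22, 0, 0, -0.05, 0, 0, 0, -0.22, 0, 0, -0.1, 0, 0, 0, -0.22, 0, 0, -0.15, 0, 0, 0, -0.22, 0, 0, -0.18, 0, 0, 0, -0.4, 0, 0, -0.18, 0, 0, 0, -0.4])

```text
time_s: 5.18
position: [0.4964, -0.3461, 0.157]
tool_rot: [[0.539, 0.842, 0.007], [0.842, -0.539, -0.007], [-0.002, 0.009, -1.0]]
ft_force: [1.0, -0.1, -0.7]
grip_width: 0.0601
```

Run:
```python
from h import *
im,s=grab("wrist","f_w"); print(s["ft_force"],s["position"],s["grip_width"])
for c,a,l in blobs(red(im),200): print(c,a,ray("wrist",c,.038,s))
delta((.6125,.0619,.155),-37.5)
```

```text
[ 1.0317 -0.1308 -0.6786] [ 0.4964 -0.3461  0.157 ] 0.06005833703659918
[314.0365 231.3032] 1646 [ 0.4961 -0.3444  0.038 ]
p [ 0.4956 -0.3454  0.154 ] jaw -32.63 q [-46.0883  30.6046  72.6928  -0.0014  76.4005 -13.4532] w 0.06 t 5.2333
DELTA [0.5414, -0.1615, -0.0029, 0.0016, 0.0003, 0.027] dist 0.4237120941793428 turn -4.865419645599019
```

View pics/f_w.png

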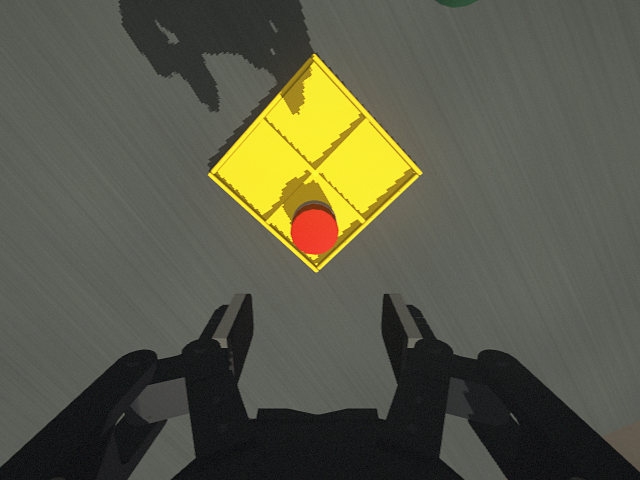

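Emit:
jog_arm(deltas=[0.541, -0.1615, -0.003, 0, 0, 0.027, -0.4, 0.541, -0.1615, -0.003, 0, 0, 0.027, -0.4, 0.541, -0.1615, -0.003, 0, 0, 0.027, -0.4, 0.541, -0.1615, -0.003, 0, 0, 0.027, -0.4, 0.541, -0.1615, -0.003, 0, 0, 0.027, -0.4, 0.541, -0.1615, -0.003, 0, 0, 0.027, -0.4, 0.541, -0.1615, -0.003, 0, 0, 0.027, -0.4, 0.541, -0.1615, -0.003, 0, 0, 0.027, -0.4, 0.541, -0.1615, -0.003, 0, 0, 0.027, -0.4, 0.541, -0.1615, -0.003, 0, 0, 0.027, -0.4, 0.541, -0.1615, -0.003, 0, 0, 0.027, -0.4, 0.541, -0.1615, -0.003, 0, 0, 0.027, -0.4])

```text
time_s: 6.23
position: [0.6114, 0.0649, 0.1519]
tool_rot: [[0.606, 0.796, -0.003], [0.796, -0.606, 0.0], [-0.001, -0.002, -1.0]]
ft_force: [-0.3, -1.1, -0.1]
grip_width: 0.0602
```

Run:
```python
from h import *
im,s=grab("wrist","g_w")
for c,a,l in blobs(red(im),200): print(c,a,ray("wrist",c,.087,s))
delta((.6125,.0619,.062),-37.5)
```

```text
[319.8411 257.7617] 2241 [0.6123 0.0629 0.087 ]
p [0.6112 0.063  0.1522] jaw -37.39 q [-5.1318 31.8739 70.6326 -0.0193 77.6349 32.2623] w 0.0599 t 6.2833
DELTA [0.0001, 0.0025, 0.1203, -0.0006, 0.0005, 0.0006] dist 0.09020654253338696 turn -0.10997327142540314
```

Emit:
jog_arm(deltas=[0, 0, 0.119, 0, 0, 0, -0.4, 0, 0, 0.119, 0, 0, 0, -0.4, 0, 0, 0.119, 0, 0, 0, -0.4, 0, 0, 0.119, 0, 0, 0, -0.4, 0, 0, 0.119, 0, 0, 0, 1, 0, 0, 0.119, 0, 0, 0, 1, 0, 0, 0.119, 0, 0, 0, 1, 0, 0, 0.119, 0, 0, 0, 1, 0, 0, 0.119, 0, 0, 0, 1, 0, 0, 0.119, 0, 0, 0, 1])

```text
time_s: 7.12
position: [0.6131, 0.0617, 0.067]
tool_rot: [[0.609, 0.793, 0.005], [0.793, -0.609, -0.001], [0.002, 0.005, -1.0]]
ft_force: [-0.2, -2.1, 7.2]
grip_width: 0.0382
```

Run:
```python
from h import *
s=env.observe(); print(s["ft_force"])
delta((.5436,-.2702,.15),-32.6)
```

```text
[-0.1794 -2.1058  7.1659]
p [0.6131 0.0617 0.067 ] jaw -37.5 q [-5.2262 36.9917 76.5533 -0.0456 66.1697 32.2956] w 0.0382 t 7.1167
DELTA [-0.4073, 0.1965, -0.1105, 0.0015, -0.0006, -0.0272] dist 0.3491189511060708 turn 4.903750644464097
```

Emit:
jog_arm(deltas=[0, 0, -0.055, 0, 0, 0, 1, 0, 0, -0.11, 0, 0, 0, 1, -0.407, 0.1965, -0.11, 0, 0, -0.027, 1, -0.407, 0.1965, -0.11, 0, 0, -0.027, 1, -0.407, 0.1965, -0.11, 0, 0, -0.027, 1, -0.407, 0.1965, -0.11, 0, 0, -0.027, 1, -0.407, 0.1965, -0.11, 0, 0, -0.027, 1, -0.407, 0.1965, -0.11, 0, 0, -0.027, 1, -0.407, 0.1965, -0.11, 0, 0, -0.027, 1, -0.407, 0.1965, -0.11, 0, 0, -0.027, 1, -0.407, 0.1965, -0.11, 0, 0, -0.027, 1, -0.407, 0.1965, -0.11, 0, 0, -0.027, 1])

```text
time_s: 8.12
position: [0.5423, -0.272, 0.1477]
tool_rot: [[0.543, 0.84, 0.001], [0.84, -0.543, -0.001], [-0.0, 0.002, -1.0]]
ft_force: [-0.6, 0.9, 0.3]
grip_width: 0.0386
```

Run:
```python
from h import *
im,s=grab("wrist","h_w")
delta((.5440,-.2695,.021),-32.6)
```

```text
p [ 0.5427 -0.27    0.1476] jaw -32.74 q [-37.6394  31.2495  72.6399   0.0212  76.0648  -4.9084] w 0.0384 t 8.1667
DELTA [0.0015, 0.0009, 0.1688, 0.0003, -0.0001, -0.0008] dist 0.12658614859649558 turn 0.13612933975993258
```

View pics/h_w.png

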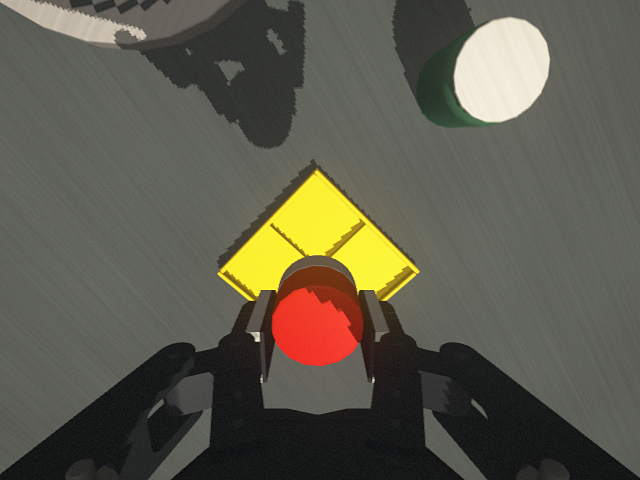

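Emit:
jog_arm(deltas=[0.001, 0.001, 0.055, 0, 0, 0, 1, 0.001, 0.001, 0.11, 0, 0, 0, 1, 0.001, 0.001, 0.15, 0, 0, 0, 1, 0.001, 0.001, 0.165, 0, 0, 0, 1, 0.001, 0.001, 0.172, 0, 0, 0, 1, 0.001, 0.001, 0.172, 0, 0, 0, 1, 0.001, 0.001, 0.172, 0, 0, 0, 1])

```text
time_s: 8.75
position: [0.5451, -0.2687, 0.0197]
tool_rot: [[0.538, 0.843, 0.002], [0.843, -0.538, -0.002], [-0.0, 0.003, -1.0]]
ft_force: [-0.5, -0.1, -1.0]
grip_width: 0.0387
```

Emit:
jog_arm(deltas=[0, 0, 0.001, 0, 0, 0, 1, 0, 0, 0.001, 0, 0, 0, -0.22, 0, 0, 0.001, 0, 0, 0, -0.22, 0, 0, 0.001, 0, 0, 0, -0.22, 0, 0, 0.001, 0, 0, 0, -0.22, 0, 0, -0.05, 0, 0, 0, -0.22, 0, 0, -0.1, 0, 0, 0, -0.22, 0, 0, -0.15, 0, 0, 0, -0.22, 0, 0, -0.18, 0, 0, 0, -0.4, 0, 0, -0.18, 0, 0, 0, -0.4, 0, 0, -0.18, 0, 0, 0, -0.4])

```text
time_s: 9.67
position: [0.5441, -0.2696, 0.154]
tool_rot: [[0.539, 0.842, 0.002], [0.842, -0.539, -0.002], [-0.0, 0.003, -1.0]]
ft_force: [-0.3, 0.6, -1.8]
grip_width: 0.0596
```

Run:
```python
from h import *
im,s=grab("wrist","i_w")
im2,_=grab("top","i_t")
for c,a,l in blobs(red(im),200): print(c,a,ray("wrist",c,.038,s))
for c,a,l in blobs(red(im2),50): print(c,a,ray("top",c,.038),ray("top",c,.087))
delta((.624,-.0302,.155),52.5)
```

```text
[316.7001 232.0344] 1684 [ 0.5453 -0.2682  0.038 ]
[316.2605 329.7292] 1263 [ 0.4961 -0.3442  0.038 ]
[457.5656 279.0492] 122 [ 0.493  -0.3418  0.038 ] [ 0.4928 -0.3292  0.087 ]
[532.2245 340.5102] 196 [ 0.3238 -0.5375  0.038 ] [ 0.3289 -0.5188  0.087 ]
[564.7662 376.9303] 201 [ 0.2254 -0.6205  0.038 ] [ 0.2336 -0.5992  0.087 ]
p [ 0.5434 -0.269   0.1517] jaw -32.65 q [-37.5141  31.1186  72.1389   0.0003  76.8705  -4.8683] w 0.0599 t 9.7667
DELTA [0.3261, -0.0813, -0.0041, -0.0005, -0.0006, -0.473] dist 0.2520879788225149 turn 85.14586104932215
```

View pics/i_w.png

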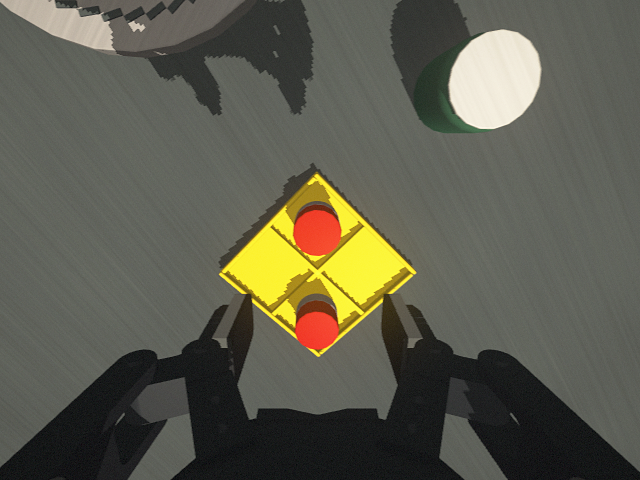

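View pics/i_t.png

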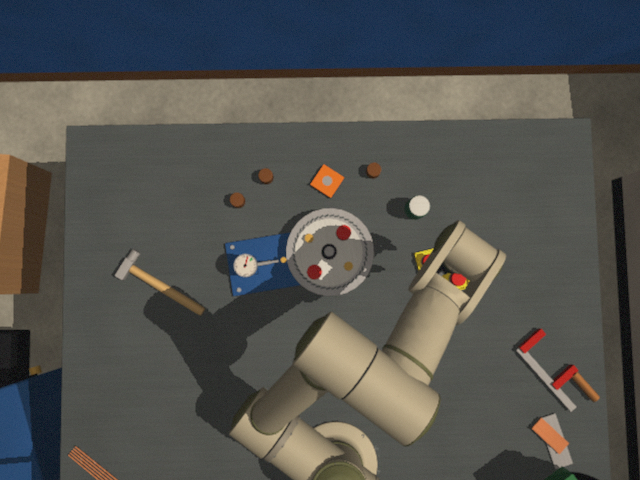

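Emit:
jog_arm(deltas=[0.326, -0.081, -0.004, 0, 0, -0.473, -0.4, 0.326, -0.081, -0.004, 0, 0, -0.473, -0.4, 0.326, -0.081, -0.004, 0, 0, -0.473, -0.4, 0.326, -0.081, -0.004, 0, 0, -0.473, -0.4, 0.326, -0.081, -0.004, 0, 0, -0.473, -0.4, 0.326, -0.081, -0.004, 0, 0, -0.473, -0.4, 0.326, -0.081, -0.004, 0, 0, -0.473, -0.4, 0.326, -0.081, -0.004, 0, 0, -0.473, -0.4, 0.326, -0.081, -0.004, 0, 0, -0.473, -0.4, 0.326, -0.081, -0.004, 0, 0, -0.473, -0.4, 0.326, -0.081, -0.004, 0, 0, -0.473, -0.4, 0.326, -0.081, -0.004, 0, 0, -0.473, -0.4])

```text
time_s: 10.77
position: [0.6241, -0.0305, 0.154]
tool_rot: [[-0.797, 0.604, -0.003], [0.604, 0.797, 0.001], [0.003, -0.001, -1.0]]
ft_force: [0.1, -0.4, -0.5]
grip_width: 0.0594
```

Run:
```python
from h import *
im,s=grab("wrist","j_w")
for c,a,l in blobs(red(im),200): print(c,a,ray("wrist",c,.087,s))
delta((.6235,-.030,.062),52.5)
```

```text
[315.6774  33.8345] 3866 [0.5194 0.0471 0.087 ]
[317.3691 254.8481] 2403 [ 0.6232 -0.0303  0.087 ]
[ 50.9144 324.1671] 1203 [ 0.5502 -0.2144  0.087 ]
p [ 0.6241 -0.0306  0.1541] jaw 53.19 q [-13.6437  32.7871  68.5686  -0.0001  78.8332 -66.8346] w 0.0599 t 10.8167
DELTA [0.0007, 0.0003, 0.1228, -0.0004, -0.001, 0.0038] dist 0.09208285919681797 turn -0.6909913416941151
```

View pics/j_w.png

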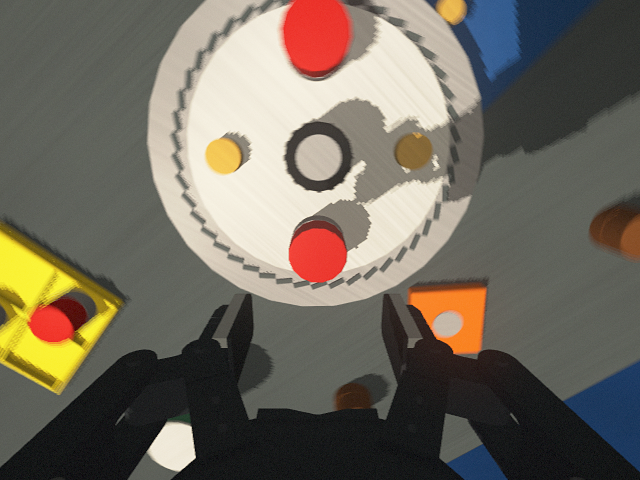

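Emit:
jog_arm(deltas=[0, 0, 0.12, 0, 0, 0, -0.4, 0, 0, 0.12, 0, 0, 0, -0.4, 0, 0, 0.12, 0, 0, 0, -0.4, 0, 0, 0.12, 0, 0, 0, -0.4, 0, 0, 0.12, 0, 0, 0, 1, 0, 0, 0.12, 0, 0, 0, 1, 0, 0, 0.12, 0, 0, 0, 1, 0, 0, 0.12, 0, 0, 0, 1, 0, 0, 0.12, 0, 0, 0, 1, 0, 0, 0.12, 0, 0, 0, 1])

```text
time_s: 11.65
position: [0.6258, -0.031, 0.0682]
tool_rot: [[-0.793, 0.609, 0.004], [0.609, 0.793, -0.001], [-0.004, 0.002, -1.0]]
ft_force: [1.2, 0.1, 7.2]
grip_width: 0.0382
```

Run:
```python
from h import *
s=env.observe(); print(s["ft_force"])
delta((.5576,-.331,.15),57.4)
```

```text
[1.167  0.1293 7.1511]
p [ 0.6258 -0.031   0.0682] jaw 52.49 q [-13.6415  37.7883  74.5925   0.0007  67.3601 -66.131 ] w 0.0382 t 11.65
DELTA [-0.1719, -0.3725, -0.109, 0.0005, 0.0013, -0.0273] dist 0.3183659085119383 turn 4.910516446295702
```

Emit:
jog_arm(deltas=[0, 0, -0.055, 0, 0, 0, 1, 0, 0, -0.109, 0, 0, 0, 1, -0.172, -0.3725, -0.109, 0, 0, -0.027, 1, -0.172, -0.3725, -0.109, 0, 0, -0.027, 1, -0.172, -0.3725, -0.109, 0, 0, -0.027, 1, -0.172, -0.3725, -0.109, 0, 0, -0.027, 1, -0.172, -0.3725, -0.109, 0, 0, -0.027, 1, -0.172, -0.3725, -0.109, 0, 0, -0.027, 1, -0.172, -0.3725, -0.109, 0, 0, -0.027, 1, -0.172, -0.3725, -0.109, 0, 0, -0.027, 1, -0.172, -0.3725, -0.109, 0, 0, -0.027, 1, -0.172, -0.3725, -0.109, 0, 0, -0.027, 1])

```text
time_s: 12.65
position: [0.5567, -0.3311, 0.148]
tool_rot: [[-0.841, 0.541, 0.0], [0.541, 0.841, 0.0], [-0.0, 0.0, -1.0]]
ft_force: [0.0, 0.7, 0.0]
grip_width: 0.0384
```

Run:
```python
from h import *
im,s=grab("wrist","k_w")
delta((.5576,-.331,.021),57.4)
for c,a,l in blobs(red(im),200): print(c,a,ray("wrist",c,.038,s))
```

```text
p [ 0.5571 -0.33    0.1481] jaw 57.37 q [-41.1049  35.2023  64.981    0.0253  79.8094 -98.4792] w 0.0385 t 12.7
DELTA [-0.0013, -0.0008, 0.1694, 0.0001, 0.0001, -0.0002] dist 0.1270834723703838 turn 0.030148577719955938
[258.551  180.3741] 2069 [ 0.4955 -0.3444  0.038 ]
[374.7358 177.012 ] 1336 [ 0.5405 -0.2699  0.038 ]
[317.2284 320.7623] 5592 [ 0.6202 -0.3722  0.038 ]
```

View pics/k_w.png

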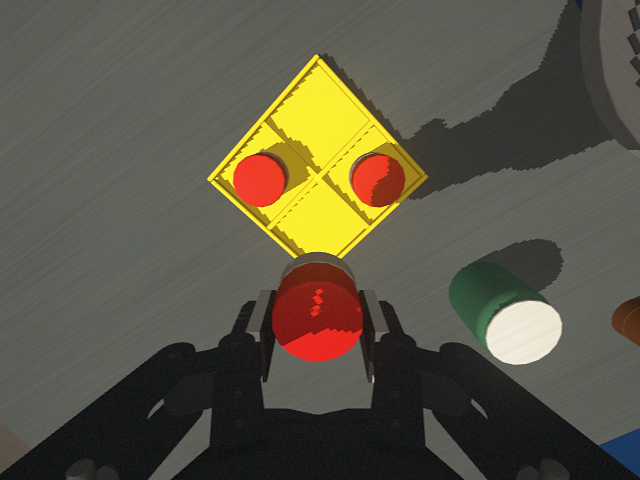

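Emit:
jog_arm(deltas=[-0.001, -0.001, 0.055, 0, 0, 0, 1, -0.001, -0.001, 0.11, 0, 0, 0, 1, -0.001, -0.001, 0.15, 0, 0, 0, 1, -0.001, -0.001, 0.165, 0, 0, 0, 1, -0.001, -0.001, 0.171, 0, 0, 0, 1, -0.001, -0.001, 0.171, 0, 0, 0, 1, -0.001, -0.001, 0.171, 0, 0, 0, 1])

```text
time_s: 13.28
position: [0.5582, -0.3312, 0.021]
tool_rot: [[-0.843, 0.538, 0.002], [0.538, 0.843, -0.001], [-0.002, -0.0, -1.0]]
ft_force: [0.1, 0.2, -0.2]
grip_width: 0.0385
```

Emit:
jog_arm(deltas=[0, 0, 0.001, 0, 0, 0, 1, 0, 0, 0.001, 0, 0, 0, -0.22, 0, 0, 0.001, 0, 0, 0, -0.22, 0, 0, 0.001, 0, 0, 0, -0.22, 0, 0, 0.001, 0, 0, 0, -0.22, 0, 0, -0.05, 0, 0, 0, -0.22, 0, 0, -0.1, 0, 0, 0, -0.22, 0, 0, -0.15, 0, 0, 0, -0.22, 0, 0, -0.18, 0, 0, 0, -0.4, 0, 0, -0.18, 0, 0, 0, -0.4, 0, 0, -0.18, 0, 0, 0, -0.4])

```text
time_s: 14.2
position: [0.5573, -0.3321, 0.1556]
tool_rot: [[-0.842, 0.539, 0.002], [0.539, 0.842, -0.002], [-0.003, -0.0, -1.0]]
ft_force: [0.3, -0.0, -0.4]
grip_width: 0.0596
```

Run:
```python
from h import *
im,s=grab("wrist","l_w")
for c,a,l in blobs(red(im),200): print(c,a,ray("wrist",c,.038,s))
delta((.5198,.0482,.155),52.5)
```

```text
[260.7034 176.7325] 1959 [ 0.4952 -0.3444  0.038 ]
[375.5499 177.1331] 1442 [ 0.5431 -0.2702  0.038 ]
[317.7032 230.2014] 1688 [ 0.5549 -0.3306  0.038 ]
p [ 0.5568 -0.3317  0.1539] jaw 57.36 q [-41.2278  35.0139  64.3266   0.001   80.6996 -98.5841] w 0.0598 t 14.25
DELTA [0.3148, 0.3999, -0.0012, 0.0, -0.0002, 0.027] dist 0.38172702175391093 turn -4.856175455389689
```

View pics/l_w.png

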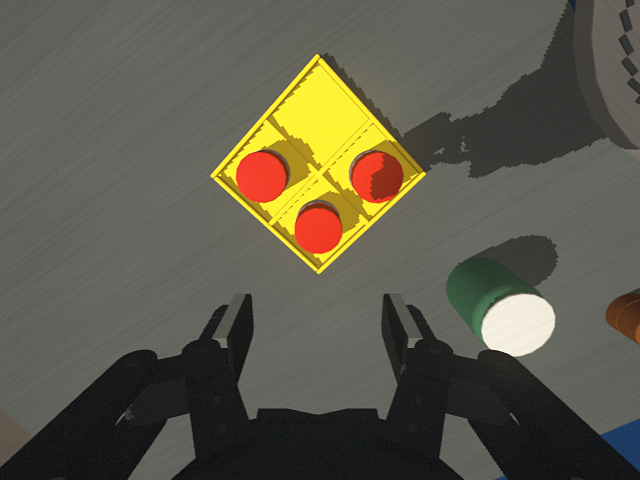

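Emit:
jog_arm(deltas=[0.315, 0.4, -0.001, 0, 0, 0.027, -0.4, 0.315, 0.4, -0.001, 0, 0, 0.027, -0.4, 0.315, 0.4, -0.001, 0, 0, 0.027, -0.4, 0.315, 0.4, -0.001, 0, 0, 0.027, -0.4, 0.315, 0.4, -0.001, 0, 0, 0.027, -0.4, 0.315, 0.4, -0.001, 0, 0, 0.027, -0.4, 0.315, 0.4, -0.001, 0, 0, 0.027, -0.4, 0.315, 0.4, -0.001, 0, 0, 0.027, -0.4, 0.315, 0.4, -0.001, 0, 0, 0.027, -0.4, 0.315, 0.4, -0.001, 0, 0, 0.027, -0.4, 0.315, 0.4, -0.001, 0, 0, 0.027, -0.4, 0.315, 0.4, -0.001, 0, 0, 0.027, -0.4])

```text
time_s: 15.25
position: [0.5197, 0.048, 0.1542]
tool_rot: [[-0.794, 0.608, -0.002], [0.608, 0.794, -0.0], [0.001, -0.001, -1.0]]
ft_force: [0.6, -0.9, -0.1]
grip_width: 0.0596
```

Run:
```python
from h import *
im,s=grab("wrist","m_w")
for c,a,l in blobs(red(im),200): print(c,a,ray("wrist",c,.087,s))
delta((.52,.0485,.062),52.5)
```

```text
[318.9903 254.0737] 2373 [0.5192 0.0493 0.087 ]
[  5.5433 445.2941] 289 [ 0.4955 -0.2562  0.087 ]
p [0.5199 0.0472 0.1544] jaw 52.47 q [ -7.8049  23.1592  85.931   -0.0204  70.9931 -60.264 ] w 0.0597 t 15.3
DELTA [0.0008, 0.0015, 0.1231, -0.0003, -0.0003, -0.0002] dist 0.09235990116117448 turn 0.034197209616394275
```

View pics/m_w.png

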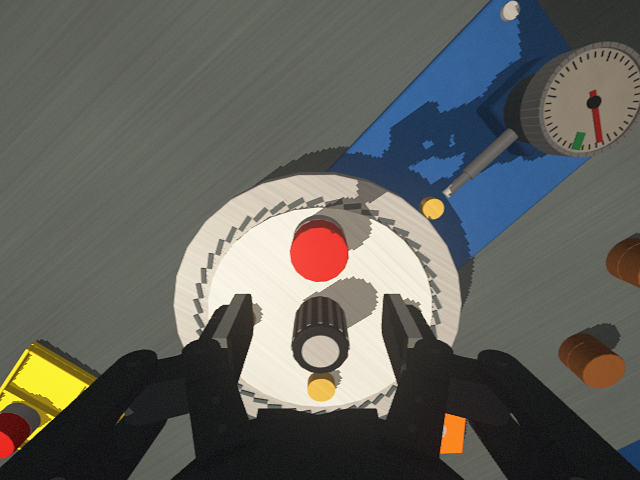

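Emit:
jog_arm(deltas=[0, 0.001, 0.12, 0, 0, 0, -0.4, 0, 0.001, 0.12, 0, 0, 0, -0.4, 0, 0.001, 0.12, 0, 0, 0, -0.4, 0, 0.001, 0.12, 0, 0, 0, -0.4, 0, 0.001, 0.12, 0, 0, 0, 1, 0, 0.001, 0.12, 0, 0, 0, 1, 0, 0.001, 0.12, 0, 0, 0, 1, 0, 0.001, 0.12, 0, 0, 0, 1, 0, 0.001, 0.12, 0, 0, 0, 1, 0, 0.001, 0.12, 0, 0, 0, 1])

```text
time_s: 16.13
position: [0.5218, 0.0482, 0.0673]
tool_rot: [[-0.793, 0.609, 0.005], [0.609, 0.793, -0.001], [-0.004, 0.002, -1.0]]
ft_force: [0.4, -2.9, 7.4]
grip_width: 0.0383
```

Run:
```python
from h import *
s=env.observe(); print(s["ft_force"])
delta((.4824,-.283,.15),57.4)
```

```text
[ 0.3641 -2.8795  7.3954]
p [0.5218 0.0482 0.0673] jaw 52.5 q [ -7.6633  29.6121  92.1459  -0.045   57.9697 -60.1441] w 0.0383 t 16.1333
DELTA [-0.2276, -0.3821, -0.1099, 0.0005, 0.0014, -0.0272] dist 0.3436039573670775 turn 4.89522675183774
```

Emit:
jog_arm(deltas=[0, 0, -0.055, 0, 0, 0, 1, 0, 0, -0.11, 0, 0, 0, 1, -0.2275, -0.382, -0.11, 0, 0, -0.027, 1, -0.2275, -0.382, -0.11, 0, 0, -0.027, 1, -0.2275, -0.382, -0.11, 0, 0, -0.027, 1, -0.2275, -0.382, -0.11, 0, 0, -0.027, 1, -0.2275, -0.382, -0.11, 0, 0, -0.027, 1, -0.2275, -0.382, -0.11, 0, 0, -0.027, 1, -0.2275, -0.382, -0.11, 0, 0, -0.027, 1, -0.2275, -0.382, -0.11, 0, 0, -0.027, 1, -0.2275, -0.382, -0.11, 0, 0, -0.027, 1, -0.2275, -0.382, -0.11, 0, 0, -0.027, 1])

```text
time_s: 17.13
position: [0.4809, -0.2844, 0.1483]
tool_rot: [[-0.84, 0.542, 0.001], [0.542, 0.84, -0.001], [-0.001, -0.0, -1.0]]
ft_force: [-0.1, 0.0, -0.2]
grip_width: 0.0382
```

Run:
```python
from h import *
im,s=grab("wrist","n_w")
im2,_=grab("top","n_t")
delta((.4824,-.283,.021),57.4)
for c,a,l in blobs(red(im),200): print(c,a,ray("wrist",c,.038,s))
```

```text
p [ 0.4814 -0.2818  0.1482] jaw 57.37 q [-42.5168  26.7532  80.7953   0.0169  72.4322 -99.8901] w 0.0379 t 17.2333
DELTA [-0.0019, -0.0006, 0.1696, 0.0001, 0.0001, -0.0002] dist 0.12723771920411792 turn 0.031799135800667955
[383.9694 288.1811] 359 [ 0.5487 -0.2624  0.038 ]
[317.2096 323.5328] 4953 [ 0.5468 -0.3273  0.038 ]
```

View pics/n_w.png

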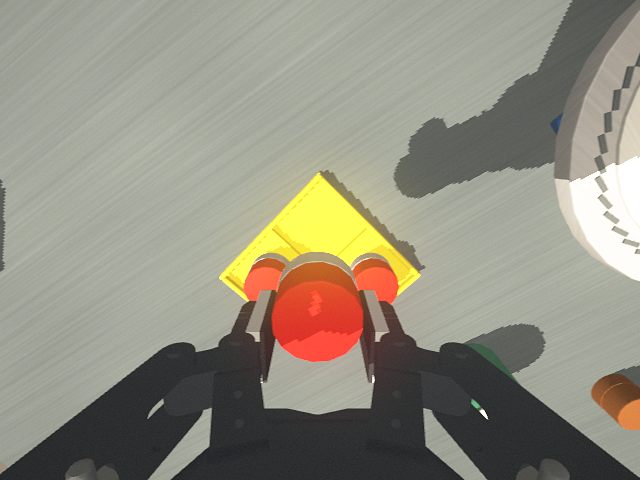

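Emit:
jog_arm(deltas=[-0.002, -0.001, 0.055, 0, 0, 0, 1, -0.002, -0.001, 0.11, 0, 0, 0, 1, -0.002, -0.001, 0.15, 0, 0, 0, 1, -0.002, -0.001, 0.165, 0, 0, 0, 1, -0.002, -0.001, 0.171, 0, 0, 0, 1, -0.002, -0.001, 0.171, 0, 0, 0, 1, -0.002, -0.001, 0.171, 0, 0, 0, 1])

```text
time_s: 17.82
position: [0.4829, -0.283, 0.0204]
tool_rot: [[-0.843, 0.538, 0.001], [0.538, 0.843, -0.001], [-0.001, -0.0, -1.0]]
ft_force: [0.1, -0.4, -0.5]
grip_width: 0.0382
```

Run:
```python
from h import *
im,s=grab("wrist","n2_w"); print(s["ft_force"],s["grip_width"])
```

```text
[ 0.1434 -0.358  -0.5224] 0.038178578999352765
```

View pics/n2_w.png

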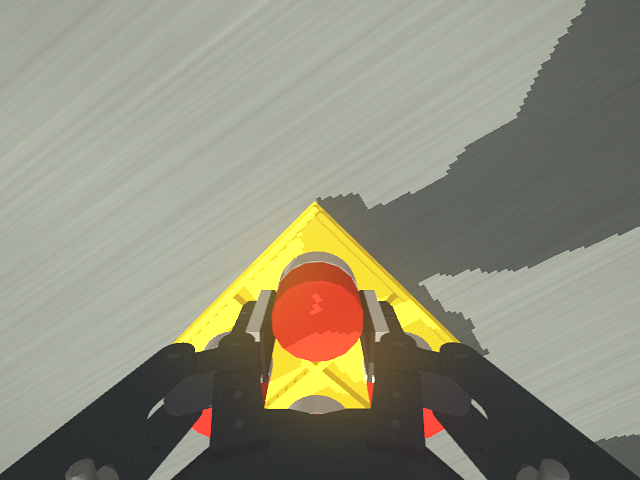

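Emit:
jog_arm(deltas=[0, 0, 0.002, 0, 0, 0, 1, 0, 0, 0.002, 0, 0, 0, -0.22, 0, 0, 0.002, 0, 0, 0, -0.22, 0, 0, 0.002, 0, 0, 0, -0.22, 0, 0, 0.002, 0, 0, 0, -0.22, 0, 0, -0.05, 0, 0, 0, -0.22, 0, 0, -0.1, 0, 0, 0, -0.22, 0, 0, -0.15, 0, 0, 0, -0.22, 0, 0, -0.18, 0, 0, 0, -0.4, -0.1, 0, -0.2, 0, 0, 0, -0.4, -0.13, 0, -0.2, 0, 0, 0, -0.4, -0.13, 0, -0.2, 0, 0, 0, -0.4])

```text
time_s: 18.87
position: [0.5671, -0.3386, 0.1706]
tool_rot: [[-0.842, 0.54, 0.003], [0.54, 0.842, -0.003], [-0.004, -0.0, -1.0]]
ft_force: [-0.2, -0.5, -0.8]
grip_width: 0.0598
```

Run:
```python
from h import *
im,s=grab("wrist","o_w")
im2,_=grab("top","o_t")
for c,a,l in blobs(red(im),200): print(c,a,ray("wrist",c,.038,s))
delta((.5,.03,.20),52.5)
```

```text
[317.7985  95.3502] 1459 [ 0.479  -0.2821  0.038 ]
[266.6223 159.0718] 1059 [ 0.4965 -0.3419  0.038 ]
[382.059  159.9916] 356 [ 0.547  -0.2645  0.038 ]
[317.4801 223.051 ] 627 [ 0.5631 -0.3362  0.038 ]
p [ 0.5658 -0.3376  0.1689] jaw 57.36 q [-41.1008  35.3843  61.0395   0.0033  83.5231 -98.4585] w 0.0597 t 18.9667
DELTA [0.3382, 0.3654, -0.0418, -0.0, 0.0003, 0.027] dist 0.37478085646635156 turn -4.8573467515744255
```

View pics/o_w.png

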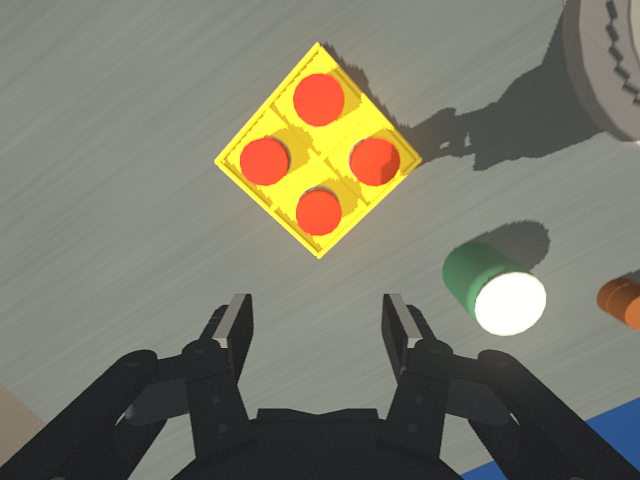

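View pics/o_t.png

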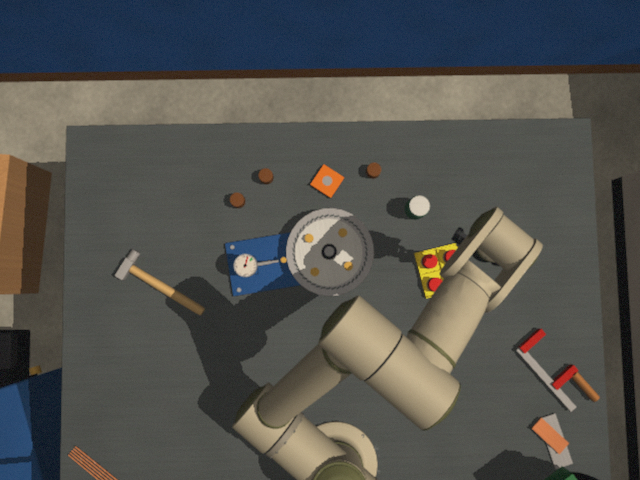

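Emit:
jog_arm(deltas=[0.366, 0.376, -0.002, 0, 0, -0.52, -0.4, 0.366, 0.376, -0.002, 0, 0, -0.52, -0.4, 0.366, 0.376, -0.002, 0, 0, -0.52, -0.4, 0.366, 0.376, -0.002, 0, 0, -0.52, -0.4, 0.366, 0.376, -0.002, 0, 0, -0.52, -0.4, 0.366, 0.376, -0.002, 0, 0, -0.52, -0.4, 0.366, 0.376, -0.002, 0, 0, -0.52, -0.4, 0.366, 0.376, -0.002, 0, 0, -0.52, -0.4, 0.366, 0.376, -0.002, 0, 0, -0.52, -0.4, 0.366, 0.376, -0.002, 0, 0, -0.52, -0.4, 0.366, 0.376, -0.002, 0, 0, -0.52, -0.4, 0.366, 0.376, -0.002, 0, 0, -0.52, -0.4])

```text
time_s: 19.97
position: [0.4838, 0.0506, 0.171]
tool_rot: [[-0.59, -0.807, -0.0], [-0.807, 0.59, 0.0], [0.0, 0.0, -1.0]]
ft_force: [-0.2, -0.0, -0.5]
grip_width: 0.0595
```

Run:
```python
from h import *
delta((.5717,.0093,.17),151)
```

```text
p [0.4838 0.0506 0.171 ] jaw 143.81 q [  -8.0113   18.7832   89.9261   -0.0012   71.3155 -151.8207] w 0.0595 t 19.9667
DELTA [-0.0248, -0.127, 0.0013, 0.0001, -0.0001, -0.0399] dist 0.09708828300895152 turn 7.190223756826697
```

Emit:
jog_arm(deltas=[-0.025, -0.127, 0.001, 0, 0, -0.05, -0.4, -0.025, -0.127, 0.001, 0, 0, -0.05, -0.4, -0.025, -0.127, 0.001, 0, 0, -0.05, -0.4, -0.025, -0.127, 0.001, 0, 0, -0.05, -0.4, -0.025, -0.127, 0.001, 0, 0, -0.05, -0.4])

```text
time_s: 20.38
position: [0.5719, 0.0072, 0.1696]
tool_rot: [[-0.465, -0.885, -0.002], [-0.885, 0.465, 0.0], [0.0, 0.002, -1.0]]
ft_force: [0.0, 0.3, -0.0]
grip_width: 0.0598
```

Run:
```python
from h import *
im,s=grab("wrist","p_w")
im2,_=grab("top","p_t")
cv2.imwrite("pics/p_tc.png",cv2.resize(im2[240:290,220:290],None,fx=10,fy=10,interpolation=cv2.INTER_CUBIC)[:,:,::-1])
delta((.5717,.0093,.061))
```

```text
p [0.5714 0.0078 0.1702] jaw 152.32 q [ -11.0842   26.8173   76.6267    0.0057   76.6192 -163.4049] w 0.0598 t 20.4833
DELTA [-0.002, 0.0004, 0.1456, 0.0003, -0.0001, 0.0] dist 0.10920866655027259 turn 0.0
```

View pics/p_w.png

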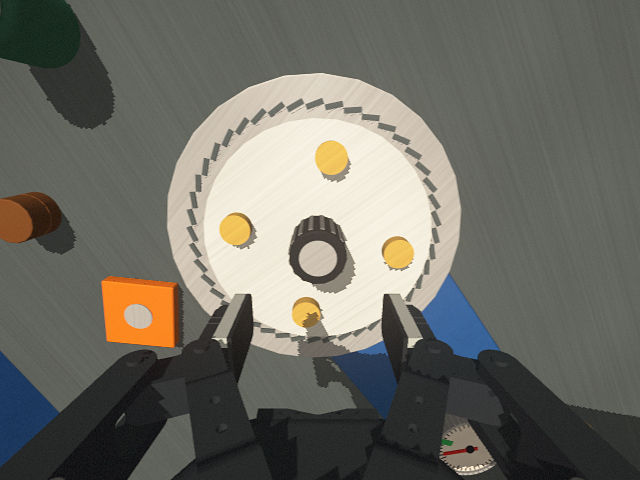

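View pics/p_tc.png

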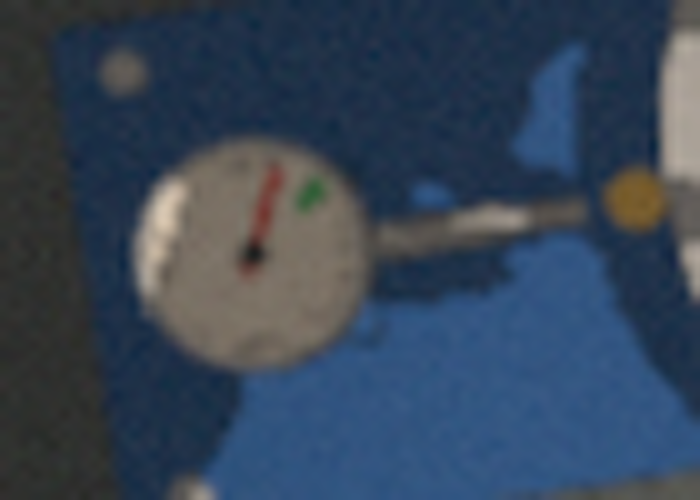

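Emit:
jog_arm(deltas=[-0.002, 0, 0.05, 0, 0, 0, -0.4, -0.002, 0, 0.1, 0, 0, 0, -0.4, -0.002, 0, 0.145, 0, 0, 0, -0.4, -0.002, 0, 0.145, 0, 0, 0, -0.4, -0.002, 0, 0.145, 0, 0, 0, -0.4, -0.002, 0, 0.145, 0, 0, 0, 1, -0.002, 0, 0.145, 0, 0, 0, 1, -0.002, 0, 0.145, 0, 0, 0, 1, -0.002, 0, 0.145, 0, 0, 0, 1, -0.002, 0, 0.145, 0, 0, 0, 1, -0.002, 0, 0.145, 0, 0, 0, 1], grip_force=60)

```text
time_s: 21.4
position: [0.5728, 0.0094, 0.0642]
tool_rot: [[-0.464, -0.886, 0.0], [-0.886, 0.464, 0.001], [-0.001, -0.0, -1.0]]
ft_force: [-8.4, 4.6, 8.3]
grip_width: 0.0387
```

```bash
cat >> h.py <<'E'
def gauge(tag,out=True):
    s=env.observe(); im=eyes.get_image("top")
    x0,y0=220,240; c=im[y0:290,x0:275]
    cv2.imwrite(f"pics/{tag}.png",cv2.resize(c,None,fx=10,fy=10,interpolation=cv2.INTER_CUBIC)[:,:,::-1])
    f=c.astype(int); 
    rm=(f[...,0]-np.maximum(f[...,1],f[...,2])); gm=f[...,1]-np.maximum(f[...,0],f[...,2])
    G=np.array([.5397,.2306]); H=np.array([.5717,.0093]); base=np.arctan2(*(H-G)[::-1])
    yy,xx=np.mgrid[0:c.shape[0],0:c.shape[1]]
    g0=proj("top",(G[0],G[1],.09))-[x0,y0]; near=np.hypot(xx-g0[0],yy-g0[1])<13
    o=[]
    for m in (rm,gm):
        w=np.where((m>25)&near,m,0).astype(float)
        cx,cy=(w*xx).sum()/w.sum()+x0,(w*yy).sum()/w.sum()+y0
        p=ray("top",(cx,cy),.09)[:2]-G; a=np.arctan2(p[1],p[0])
        o+= [ -((a-base+np.pi)%(2*np.pi)-np.pi), np.hypot(*p)*1e3]
    print(tag,"t",s["time_s"],"q6",round(s["q"][5],2),"needle %.3f r%.1f zero %.3f r%.1f"%tuple(o),"ft",s["ft_force"],s["wrist_torque"],"w",round(s["grip_width"],4))
    open("log.txt","a").write(f"{s['q'][5]} {o[0]} {o[2]}\n")
E
python3 - <<'E'
from h import *
gauge("q0"); print(env.observe()["position"])
E
```

```text
q0 t 21.4 q6 -163.27 needle -1.216 r11.9 zero -0.670 r21.3 ft [-8.3513  4.5808  8.2556] [0.5929 1.2792 0.0026] w 0.0387
[0.5729 0.0094 0.0642]
```

Emit:
jog_arm(deltas=[0, 0.001, 0, 0, 0, 0.02, 1, 0, 0.002, 0, 0, 0, 0.05, 1, 0, 0.002, 0, 0, 0, 0.08, 1, 0, 0.002, 0, 0, 0, 0.11, 1, 0, 0.002, 0, 0, 0, 0.14, 1, 0, 0.002, 0, 0, 0, 0.17, 1, 0, 0.002, 0, 0, 0, 0.2, 1, 0, 0.002, 0, 0, 0, 0.22, 1, 0, 0.002, 0, 0, 0, 0.22, 1])

```text
time_s: 22.2
position: [0.5726, 0.0096, 0.0642]
tool_rot: [[-0.924, -0.383, 0.003], [-0.383, 0.924, 0.0], [-0.003, -0.001, -1.0]]
ft_force: [-4.2, 3.0, 5.7]
grip_width: 0.0389
```

Run:
```python
from h import *
gauge("q1"); print(env.observe()["position"])
```

```text
q1 t 22.2 q6 -123.44 needle -1.084 r13.1 zero -0.671 r21.4 ft [-4.2454  2.978   5.7494] [0.4513 0.6565 0.2905] w 0.0389
[0.5726 0.0097 0.0642]
```

View pics/q1.png

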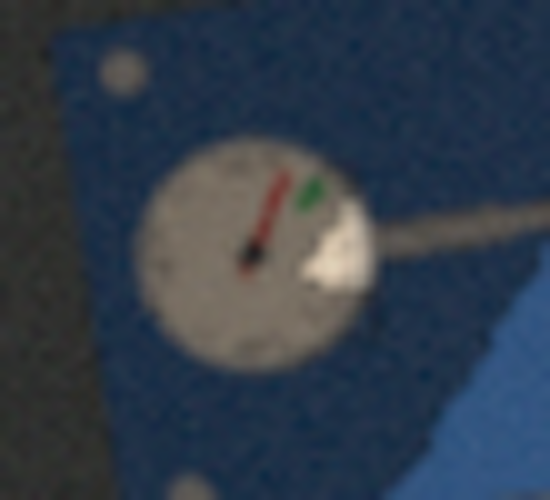

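Emit:
jog_arm(deltas=[0, 0, 0, 0, 0, 0.03, 1, 0, 0, 0, 0, 0, 0.06, 1, 0, 0, 0, 0, 0, 0.09, 1, 0, 0, 0, 0, 0, 0.12, 1, 0, 0, 0, 0, 0, 0.15, 1, 0, 0, 0, 0, 0, 0.18, 1, 0, 0, 0, 0, 0, 0.21, 1, 0, 0, 0, 0, 0, 0.24, 1, 0, 0, 0, 0, 0, 0.27, 1, 0, 0, 0, 0, 0, 0.28, 1, 0, 0, 0, 0, 0, 0.28, 1])

```text
time_s: 23.17
position: [0.5726, 0.0101, 0.0642]
tool_rot: [[-0.885, 0.466, 0.003], [0.466, 0.885, 0.001], [-0.002, 0.002, -1.0]]
ft_force: [-3.1, 5.8, 6.0]
grip_width: 0.0387
```

Run:
```python
from h import *
gauge("q2"); print(env.observe()["position"])
```

```text
q2 t 23.1667 q6 -73.15 needle -0.187 r11.7 zero -0.670 r21.3 ft [-3.0515  5.8415  5.9611] [ 0.5282  0.7325 -0.0891] w 0.0387
[0.5726 0.0101 0.0642]
```

Emit:
jog_arm(deltas=[0, 0, 0, 0, 0, 0.03, 1, 0, 0, 0, 0, 0, 0.06, 1, 0, 0, 0, 0, 0, 0.09, 1, 0, 0, 0, 0, 0, 0.12, 1, 0, 0, 0, 0, 0, 0.15, 1, 0, 0, 0, 0, 0, 0.18, 1, 0, 0, 0, 0, 0, 0.21, 1, 0, 0, 0, 0, 0, 0.24, 1, 0, 0, 0, 0, 0, 0.27, 1, 0, 0, 0, 0, 0, 0.28, 1, 0, 0, 0, 0, 0, 0.28, 1])

```text
time_s: 24.13
position: [0.5729, 0.0104, 0.0642]
tool_rot: [[-0.205, 0.979, 0.004], [0.979, 0.205, 0.001], [0.0, 0.004, -1.0]]
ft_force: [0.1, 7.5, 6.3]
grip_width: 0.0386
```

Run:
```python
from h import *
gauge("q3"); print(env.observe()["position"])
```

```text
q3 t 24.1333 q6 -22.75 needle 0.943 r10.1 zero -0.672 r21.4 ft [0.1332 7.5006 6.3026] [ 0.9329  0.7297 -0.0619] w 0.0386
[0.573  0.0104 0.0642]
```

Emit:
jog_arm(deltas=[0, 0, 0, 0, 0, 0.03, 1, 0, 0, 0, 0, 0, 0.06, 1, 0, 0, 0, 0, 0, 0.09, 1, 0, 0, 0, 0, 0, 0.12, 1, 0, 0, 0, 0, 0, 0.15, 1, 0, 0, 0, 0, 0, 0.18, 1, 0, 0, 0, 0, 0, 0.21, 1, 0, 0, 0, 0, 0, 0.24, 1, 0, 0, 0, 0, 0, 0.27, 1, 0, 0, 0, 0, 0, 0.28, 1, 0, 0, 0, 0, 0, 0.28, 1])

```text
time_s: 25.1
position: [0.5734, 0.0103, 0.0642]
tool_rot: [[0.623, 0.782, 0.005], [0.782, -0.623, 0.001], [0.004, 0.003, -1.0]]
ft_force: [1.9, 6.1, 4.9]
grip_width: 0.0386
```

Run:
```python
from h import *
gauge("q4"); print(env.observe()["position"])
```

```text
q4 t 25.1 q6 27.65 needle 1.491 r12.3 zero -0.671 r21.4 ft [1.856  6.1117 4.8621] [ 1.2445  0.2832 -0.0618] w 0.0386
[0.5734 0.0103 0.0642]
```

View pics/q4.png

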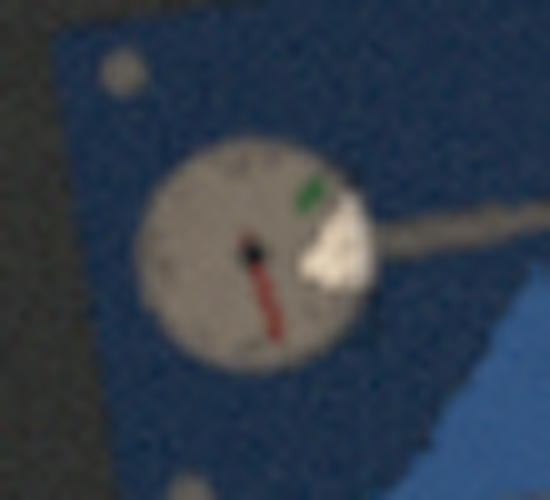

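Emit:
jog_arm(deltas=[0, 0, 0, 0, 0, 0.03, 1, 0, 0, 0, 0, 0, 0.06, 1, 0, 0, 0, 0, 0, 0.09, 1, 0, 0, 0, 0, 0, 0.12, 1, 0, 0, 0, 0, 0, 0.15, 1, 0, 0, 0, 0, 0, 0.18, 1, 0, 0, 0, 0, 0, 0.21, 1, 0, 0, 0, 0, 0, 0.24, 1, 0, 0, 0, 0, 0, 0.27, 1, 0, 0, 0, 0, 0, 0.28, 1, 0, 0, 0, 0, 0, 0.28, 1])

```text
time_s: 26.07
position: [0.5736, 0.0099, 0.0642]
tool_rot: [[1.0, 0.019, 0.005], [0.019, -1.0, 0.001], [0.005, -0.0, -1.0]]
ft_force: [0.8, 5.0, 6.6]
grip_width: 0.0388
```

Run:
```python
from h import *
gauge("q5"); print(env.observe()["position"])
```

```text
q5 t 26.0667 q6 78.02 needle 0.966 r11.1 zero -0.670 r21.3 ft [0.7846 5.0333 6.6398] [ 0.9015  0.0037 -0.0402] w 0.0388
[0.5737 0.0098 0.0642]
```

Emit:
jog_arm(deltas=[0, 0, 0, 0, 0, 0.03, 1, 0, 0, 0, 0, 0, 0.06, 1, 0, 0, 0, 0, 0, 0.09, 1, 0, 0, 0, 0, 0, 0.12, 1, 0, 0, 0, 0, 0, 0.15, 1, 0, 0, 0, 0, 0, 0.18, 1, 0, 0, 0, 0, 0, 0.21, 1, 0, 0, 0, 0, 0, 0.24, 1, 0, 0, 0, 0, 0, 0.27, 1, 0, 0, 0, 0, 0, 0.28, 1, 0, 0, 0, 0, 0, 0.28, 1])

```text
time_s: 27.03
position: [0.5735, 0.0094, 0.0642]
tool_rot: [[0.652, -0.758, 0.005], [-0.758, -0.652, -0.0], [0.003, -0.003, -1.0]]
ft_force: [0.2, 3.1, 7.6]
grip_width: 0.0387
```

Run:
```python
from h import *
gauge("q6"); print(env.observe()["position"])
from scipy.optimize import least_squares
d=np.loadtxt("log.txt"); th=np.radians(d[:,0]); n=d[:,1]
r=least_squares(lambda p:p[0]+p[1]*np.cos(th-p[2])-n,[.1,1.3,.6]); print(r.x,np.degrees(r.x[2]),r.fun)
r=least_squares(lambda p:p[0]+1.3*np.cos(th-p[1])-n,[.1,.6]); print(r.x,np.degrees(r.x[1]),r.fun)
```

```text
q6 t 27.0333 q6 128.4 needle -0.110 r12.8 zero -0.670 r21.4 ft [0.1995 3.071  7.6292] [ 0.3664  0.2959 -0.0449] w 0.0387
[0.5735 0.0094 0.0642]
[0.1074 1.3549 0.5035] 28.85039286830947 [-0.0015 -0.0082  0.0127  0.0064 -0.0293  0.0276 -0.0077]
[0.1078 0.5064] 29.011989962083153 [ 0.0535  0.0392  0.021  -0.0302 -0.0839 -0.0051  0.0055]
```

Emit:
jog_arm(deltas=[0, 0, 0, 0, 0, -0.03, 1, 0, 0, 0, 0, 0, -0.06, 1, 0, 0, 0, 0, 0, -0.09, 1, 0, 0, 0, 0, 0, -0.12, 1, 0, 0, 0, 0, 0, -0.15, 1, 0, 0, 0, 0, 0, -0.18, 1, 0, 0, 0, 0, 0, -0.21, 1, 0, 0, 0, 0, 0, -0.24, 1, 0, 0, 0, 0, 0, -0.27, 1, 0, 0, 0, 0, 0, -0.3, 1, 0, 0, 0, 0, 0, -0.3, 1])

```text
time_s: 28.0
position: [0.5736, 0.0099, 0.0642]
tool_rot: [[0.996, 0.089, 0.005], [0.089, -0.996, 0.0], [0.005, 0.0, -1.0]]
ft_force: [1.0, 3.4, 6.4]
grip_width: 0.0388
```

Run:
```python
from h import *
gauge("q7"); s=env.observe()
print((s["q"][5]-28.9)/180)
```

```text
q7 t 28.0 q6 73.96 needle 1.070 r11.9 zero -0.671 r21.4 ft [1.001  3.3635 6.3563] [ 0.9506  0.0115 -0.504 ] w 0.0388
0.25170177731506194
```

Emit:
jog_arm(deltas=[0, 0, 0, 0, 0, -0.03, 1, 0, 0, 0, 0, 0, -0.06, 1, 0, 0, 0, 0, 0, -0.09, 1, 0, 0, 0, 0, 0, -0.12, 1, 0, 0, 0, 0, 0, -0.15, 1, 0, 0, 0, 0, 0, -0.18, 1, 0, 0, 0, 0, 0, -0.21, 1, 0, 0, 0, 0, 0, -0.24, 1, 0, 0, 0, 0, 0, -0.25, 1, 0, 0, 0, 0, 0, -0.25, 1, 0, 0, 0, 0, 0, -0.25, 1, 0, 0, 0, 0, 0, -0.25, 1])

```text
time_s: 29.05
position: [0.5734, 0.0103, 0.0642]
tool_rot: [[0.645, 0.764, 0.005], [0.764, -0.645, 0.001], [0.004, 0.003, -1.0]]
ft_force: [1.3, 7.4, 8.2]
grip_width: 0.0385
```

Run:
```python
from h import *
gauge("q8")
```

```text
q8 t 29.05 q6 29.26 needle 1.478 r12.6 zero -0.670 r21.3 ft [1.3334 7.3542 8.2022] [1.3926 0.3403 0.1526] w 0.0385
```

Emit:
jog_arm(deltas=[0, 0, 0, 0, 0, 0, 1, 0, 0, 0, 0, 0, 0, -0.2, 0, 0, 0, 0, 0, 0, -0.4, 0, 0, 0, 0, 0, 0, -0.4, 0, 0, 0, 0, 0, 0, -0.4, 0, 0, -0.05, 0, 0, 0, -0.4, 0, 0, -0.1, 0, 0, 0, -0.4, 0, 0, -0.15, 0, 0, 0, -0.4, 0, 0, -0.18, 0, 0, 0, -0.4, 0, 0, -0.18, 0, 0, 0, -0.4])

```text
time_s: 29.93
position: [0.574, 0.0088, 0.2019]
tool_rot: [[0.647, 0.763, 0.01], [0.763, -0.647, -0.002], [0.005, 0.009, -1.0]]
ft_force: [1.0, -0.2, 0.5]
grip_width: 0.0596
```

Run:
```python
from h import *
gauge("q9"); im,s=grab("wrist","r_w")
im2,_=grab("top","r_t")
delta((.5397,.2306,.17),0)
```

```text
q9 t 29.9333 q6 29.35 needle 1.480 r12.3 zero -0.671 r21.4 ft [ 0.9927 -0.1918  0.478 ] [-0.0481 -0.0144  0.0375] w 0.0596
p [0.5718 0.0092 0.1957] jaw -40.3 q [-10.9362  25.5814  74.2441  -0.0059  80.2454  29.3606] w 0.0597 t 30.0833
DELTA [0.1975, -0.2236, 0.0344, -0.0004, 0.0001, -0.2239] dist 0.22522365896217755 turn 40.295813247508676
```

View pics/r_w.png

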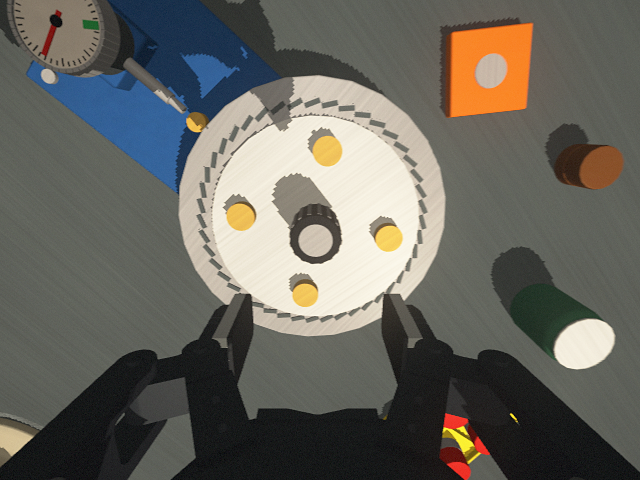

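View pics/r_t.png

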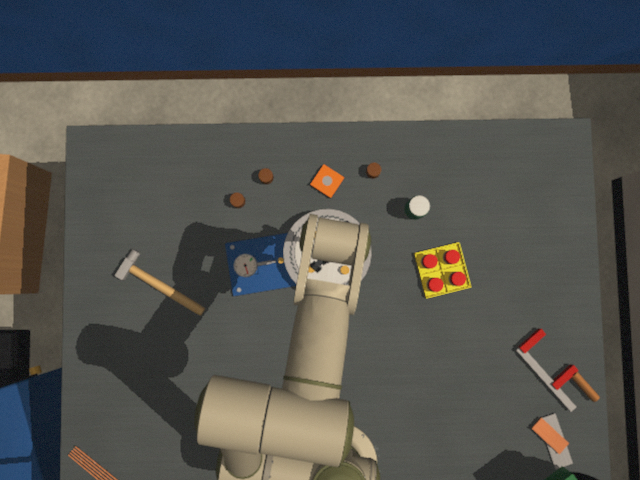

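Run:
```python
from h import *
im=cv2.imread("pics/r_w.png")[:,:,::-1].astype(int)
c=im[0:90,0:140]
cv2.imwrite("pics/r_wc.png",cv2.resize(c.astype(np.uint8),None,fx=5,fy=5,interpolation=cv2.INTER_CUBIC)[:,:,::-1])
delta((.5397,.2306,.17),22)
```

```text
p [0.5718 0.0092 0.1957] jaw -40.3 q [-10.9362  25.5814  74.2441  -0.0059  80.2454  29.3606] w 0.0597 t 30.0833
DELTA [0.1975, -0.2236, 0.0344, -0.0004, 0.0, -0.3461] dist 0.22522365896217755 turn 62.295813247508676
```

View pics/r_wc.png

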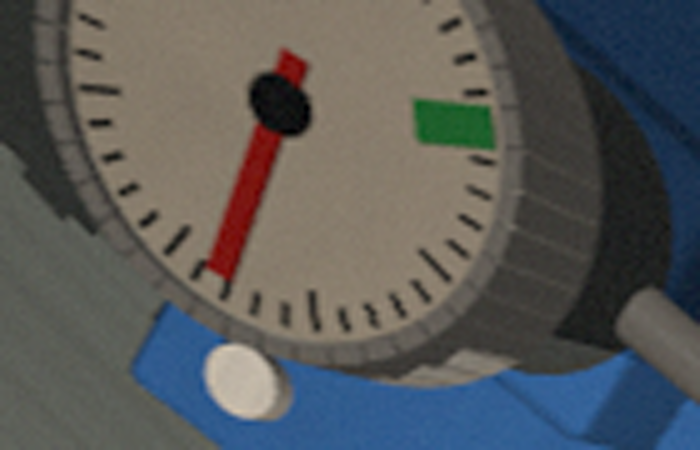

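Run:
```python
from h import *
s=env.observe()
A,T,Z=[ray("wrist",p,.09,s)[:2] for p in [(56.2,20.8),(44.2,55),(91,24.8)]]
print(A,T,Z); an=lambda v:np.degrees(np.arctan2(v[1],v[0]))
print(an(T-A),an(Z-A),"cw turn", (an(Z-A)-an(T-A))%360, np.hypot(*(T-A)),np.hypot(*(Z-A)))
print("stand -y",an(np.array([.5728,.0096])-A))
```

```text
[0.5386 0.2294] [0.5162 0.2227] [0.5539 0.2135]
-163.10569270689447 -46.146852798920506 cw turn 116.95883990797397 0.023354804239804496 0.022076525491867824
stand -y -81.15166674501144
```

Emit:
jog_arm(deltas=[0.1975, -0.2235, 0.034, 0, 0, -0.346, -1, 0.1975, -0.2235, 0.034, 0, 0, -0.346, -1, 0.1975, -0.2235, 0.034, 0, 0, -0.346, -1, 0.1975, -0.2235, 0.034, 0, 0, -0.346, -1, 0.1975, -0.2235, 0.034, 0, 0, -0.346, -1, 0.1975, -0.2235, 0.034, 0, 0, -0.346, -1, 0.1975, -0.2235, 0.034, 0, 0, -0.346, -1, 0.1975, -0.2235, 0.034, 0, 0, -0.346, -1, 0.1975, -0.2235, 0.034, 0, 0, -0.346, -1, 0.1975, -0.2235, 0.034, 0, 0, -0.346, -1, 0.1975, -0.2235, 0.034, 0, 0, -0.346, -1])

```text
time_s: 31.0
position: [0.5398, 0.2304, 0.1696]
tool_rot: [[-0.372, 0.928, -0.002], [0.928, 0.372, -0.001], [0.0, -0.003, -1.0]]
ft_force: [0.1, 0.4, 0.2]
grip_width: 0.0855
```

Run:
```python
from h import *
im,s=grab("wrist","s_w"); print(s["q"])
delta((.5397,.2306,.058))
```

```text
[ 11.5696  28.3474  74.0089  -0.0034  77.7886 -10.2505]
p [0.5399 0.2304 0.1699] jaw 21.81 q [ 11.5633  28.3291  73.99    -0.002   77.7937 -10.2416] w 0.0854 t 31.05
DELTA [0.0003, 0.0002, 0.1492, -0.0006, -0.0001, -0.0] dist 0.11190210346079285 turn 0.0
```

View pics/s_w.png

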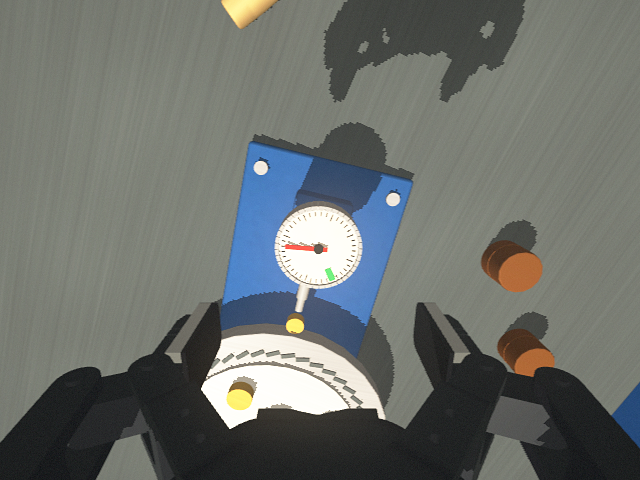

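Run:
```python
from h import *
s=env.observe()
im=cv2.imread("pics/s_w.png")[:,:,::-1]; f=im[195:300,265:375].astype(int)
cv2.imwrite("pics/s_wc.png",cv2.resize(f.astype(np.uint8),None,fx=5,fy=5,interpolation=cv2.INTER_CUBIC)[:,:,::-1])
g=(f[...,1]-np.maximum(f[...,0],f[...,2])>40); r=(f[...,0]-np.maximum(f[...,1],f[...,2])>60); k=f.max(2)<60
for n,m in(("g",g),("r",r),("k",k)):
    for c,a,l in blobs(m,15): print(n,c+[265,195],a,ray("wrist",c+[265,195],.09,s)[:2])
yy,xx=np.where(r); t=xx<xx.min()+6; tip=np.array([xx[t].mean()+265,yy[t].mean()+195]); print("tip",tip,ray("wrist",tip,.09,s))
```

```text
g [329.5833 274.0952] 84 [0.555  0.2158]
r [299.2754 247.2319] 138 [0.5274 0.2268]
r [324.6  249.05] 20 [0.5444 0.2322]
tip [286.8261 246.2609] [0.519  0.2243 0.09  ]
```

View pics/s_wc.png

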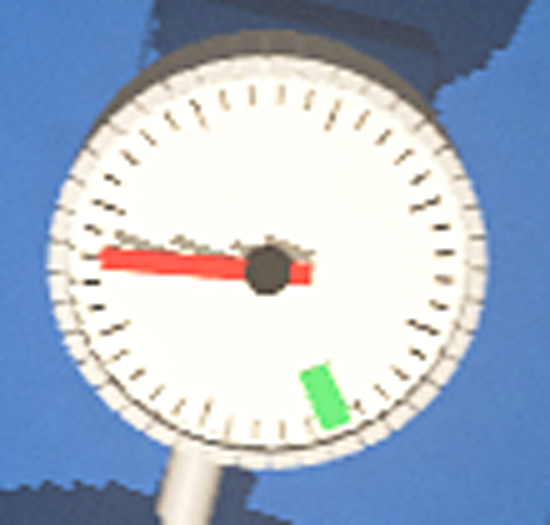

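Emit:
jog_arm(deltas=[0.001, 0, 0.05, 0, 0, 0, -1, 0.001, 0, 0.1, 0, 0, 0, -1, 0.001, 0, 0.14, 0, 0, 0, -1, 0.001, 0, 0.15, 0, 0, 0, -1, 0.001, 0, 0.15, 0, 0, 0, -1, 0.001, 0, 0.15, 0, 0, 0, 1, 0.001, 0, 0.15, 0, 0, 0, 1, 0.001, 0, 0.15, 0, 0, 0, 1, 0.001, 0, 0.15, 0, 0, 0, 1, 0.001, 0, 0.15, 0, 0, 0, 1, 0.001, 0, 0.15, 0, 0, 0, 1], grip_force=40)

```text
time_s: 31.97
position: [0.5403, 0.2312, 0.0609]
tool_rot: [[-0.374, 0.927, 0.003], [0.927, 0.374, 0.0], [-0.001, 0.002, -1.0]]
ft_force: [-3.8, -2.2, 6.7]
grip_width: 0.0588
```

Run:
```python
from h import *
im,s=grab("wrist","u_w"); print(s)
```

```text
{'time_s': 31.9667, 'q': array([ 11.645 ,  35.1505,  81.8182,  -0.0275,  62.8886, -10.3104]), 'qvel': array([-0.067 ,  0.0053, -0.0064, -0.069 ,  0.0004, -0.0743]), 'joint_efforts': array([  0.3402, -48.1689, -18.6906,   0.2803,  -0.9687,  -0.0243]), 'position': array([0.5403, 0.2312, 0.0609]), 'tool_rot': array([[-0.3741,  0.9274,  0.0025],
       [ 0.9274,  0.3741,  0.0001],
       [-0.0009,  0.0024, -1.    ]]), 'ft_force': array([-3.7817, -2.1915,  6.6812]), 'wrist_torque': array([-0.2869,  0.4724, -0.0305]), 'grip_width': 0.058825399639963284}
```

View pics/u_w.png

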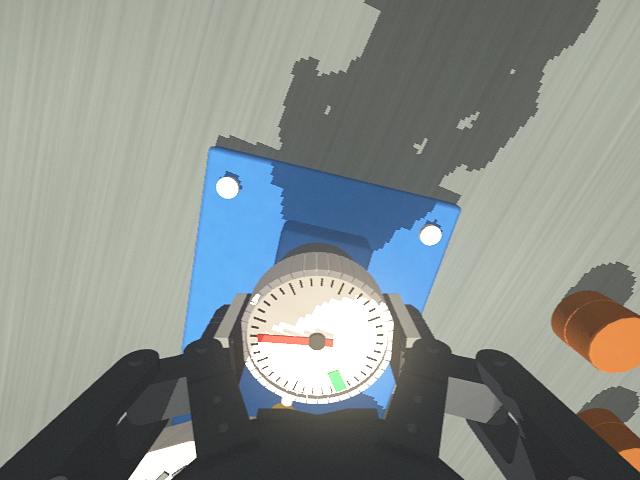

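Emit:
jog_arm(deltas=[0, 0, 0, 0, 0, 0.03, 1, 0, 0, 0, 0, 0, 0.06, 1, 0, 0, 0, 0, 0, 0.09, 1, 0, 0, 0, 0, 0, 0.12, 1, 0, 0, 0, 0, 0, 0.15, 1, 0, 0, 0, 0, 0, 0.18, 1, 0, 0, 0, 0, 0, 0.21, 1, 0, 0, 0, 0, 0, 0.24, 1, 0, 0, 0, 0, 0, 0.27, 1, 0, 0, 0, 0, 0, 0.3, 1, 0, 0, 0, 0, 0, 0.33, 1, 0, 0, 0, 0, 0, 0.33, 1])

```text
time_s: 33.02
position: [0.5398, 0.2312, 0.0609]
tool_rot: [[0.611, 0.791, 0.002], [0.791, -0.611, -0.0], [0.001, 0.001, -1.0]]
ft_force: [-6.7, -2.5, 7.8]
grip_width: 0.0588
```

Emit:
jog_arm(deltas=[0, 0, 0, 0, 0, 0.03, 1, 0, 0, 0, 0, 0, 0.06, 1, 0, 0, 0, 0, 0, 0.09, 1, 0, 0, 0, 0, 0, 0.12, 1, 0, 0, 0, 0, 0, 0.15, 1, 0, 0, 0, 0, 0, 0.18, 1, 0, 0, 0, 0, 0, 0.21, 1, 0, 0, 0, 0, 0, 0.24, 1, 0, 0, 0, 0, 0, 0.27, 1, 0, 0, 0, 0, 0, 0.3, 1, 0, 0, 0, 0, 0, 0.32, 1, 0, 0, 0, 0, 0, 0.32, 1])

```text
time_s: 34.02
position: [0.5395, 0.2315, 0.0608]
tool_rot: [[0.996, -0.091, 0.001], [-0.091, -0.996, -0.0], [0.001, 0.0, -1.0]]
ft_force: [-6.0, 0.1, 8.5]
grip_width: 0.0586
```

Run:
```python
from h import *
im,s=grab("wrist","v_w"); print(s["q"],s["ft_force"],s["wrist_torque"])
cv2.imwrite("pics/v_wc.png",cv2.resize(im[240:420,230:410],None,fx=3,fy=3)[:,:,::-1])
```

```text
[ 11.6841  35.1409  81.8484  -0.0198  62.9597 106.886 ] [-6.0382  0.1167  8.4754] [-0.6492  1.1411 -0.0662]
```

View pics/v_wc.png

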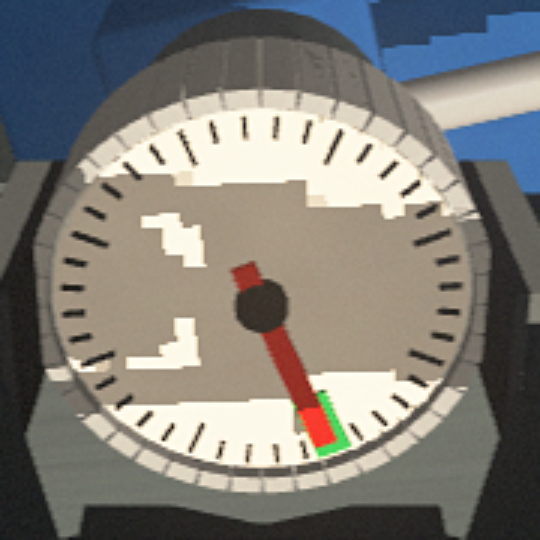

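Emit:
jog_arm(deltas=[0, 0, 0, 0, 0, 0, 0, 0, 0, 0, 0, 0, 0, -0.8, 0, 0, 0, 0, 0, 0, -1, 0, 0, 0, 0, 0, 0, -1, 0, 0, 0, 0, 0, 0, -1, 0, 0, -0.04, 0, 0, 0, -1, 0, 0, -0.08, 0, 0, 0, -1, 0, 0, -0.13, 0, 0, 0, -1, 0, 0, -0.18, 0, 0, 0, -1, 0, 0, -0.18, 0, 0, 0, -1, 0, 0, -0.18, 0, 0, 0, -1])

```text
time_s: 34.98
position: [0.5406, 0.2314, 0.1955]
tool_rot: [[0.996, -0.088, 0.005], [-0.088, -0.996, 0.001], [0.005, -0.001, -1.0]]
ft_force: [1.1, -0.3, -1.1]
grip_width: 0.0854
```

Run:
```python
from h import *
im,s=grab("wrist","w_w"); gauge("w_g"); grab("top","w_t")
cv2.imwrite("pics/w_wc.png",cv2.resize(im[170:330,230:410],None,fx=3,fy=3)[:,:,::-1]); print(s["ft_force"],s["position"])
```

```text
w_g t 35.0333 q6 106.67 needle nan rnan zero nan rnan ft [ 0.2531  0.7312 -1.544 ] [-0.06    0.0226  0.0049] w 0.0854
[ 1.1236 -0.2822 -1.12  ] [0.5406 0.2314 0.1955]h.py:60: RuntimeWarning: invalid value encountered in scalar divide
  cx,cy=(w*xx).sum()/w.sum()+x0,(w*yy).sum()/w.sum()+y0
```

View pics/w_wc.png

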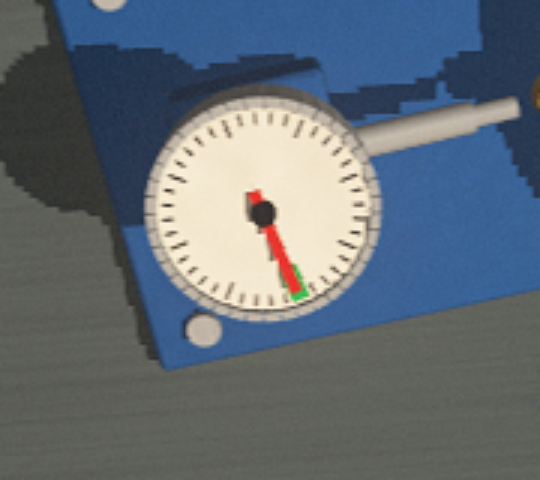

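View pics/w_t.png

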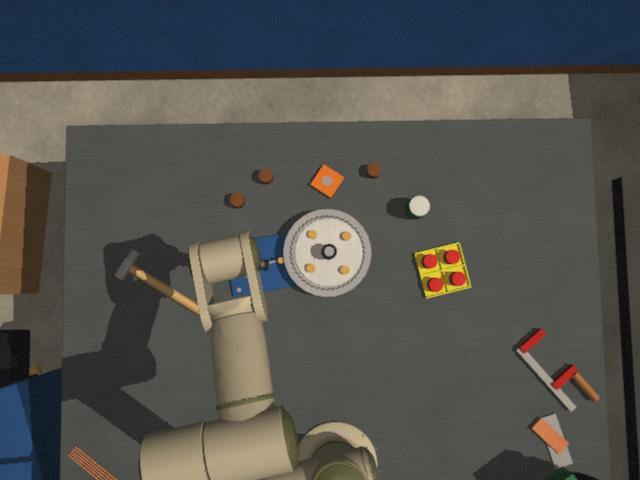

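```bash
python3 - <<'E'
from h import *
im,s=grab("top","x_t")
C=np.array([.5205,-.307]);u=np.array([.977,.215]);v=np.array([-.215,.977])
for c,a,l in blobs(red(im),50):
    p=ray("top",c,.037)[:2]-C
    if np.hypot(*p)<.1: print(a,p@u,p@v)
E
cat > z.py <<'E'
from rig import close_job
print(close_job())
E
```

```text
142 0.02921402371868187 -0.029626898941107732
144 0.03165873210091451 0.03346010013045834
143 -0.032549531224611426 -0.030181638677985668
150 -0.03359111396921767 0.03376830833537443
```

Four caps sit within about 3 mm of their compartment centres, and nothing is touching the robot, so I am handing in.

```bash
python3 z.py
```

```text
the job is handed in; nothing more can be done
None
```

I finished the job and handed it in at about 35 s; the hand-in reports no verdict.

- **Caps:** All four red caps stand in the yellow tray, one in each compartment. The last top view put each within about 3 mm of its compartment centre, and they looked upright.
- **High spot:** I turned the wheel by its hub knob at about 65°/s and read the needle at seven angles over 292° of turn, not a full turn. A cosine fit put the high spot at a wrist angle of about 29°, and I left the wheel at 29.3°.
- **Fit check:** The equal readings on either side of the peak put it at about 28.3°, within a degree of the fit. The fitted swing was 2.7 rad against the stated 2.6. I put this down to a small error in where I placed the gauge's axis, which does not shift the peak.
- **Bezel:** I turned it 117° clockwise. After letting go, the wrist picture shows the green mark directly under the red needle.
- **Checks that disagreed or failed:** The top camera suggested a bezel turn of about 122°, but two wrist views gave 117°, so I used 117°. The last top-camera gauge reading failed because the arm hid the dial.
- **End state:** In the last top view the gripper was open above the gauge with nothing in contact. The can and magnet were where they started. The arm partly covered the hammer, but nothing touched it.

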